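# Battery into the data logger, then hang it by its slot

## Robot

A 6-joint arm with a two-finger parallel gripper is mounted at the origin on a cart in front of the work surface, level with it; the furniture and walls round the work are solid. World frame = base frame: x ahead of the robot, y to its left, z up, the work surface at z = 0. Lengths are in mm, angles in rad, forces in N, time in s.
With the tool pointing down it reaches from about 375 to 925 mm from the base axis. Payload 5.7 kg.
Tool frame: the origin (TCP) lies midway between the tips of the shut fingers; the grasp point (between the pads) lies 19 mm behind it; z points along the fingers, y is the direction in which the jaws open and shut (so a half turn about z gives the same grasp; the last joint's range is limited). The gripper opens to 85 mm and grips with 20 to 120 N. Pads are 22 mm wide; open, the fingers measure 114 mm over their backs; the gripper's body (76 mm by 85 mm) begins 54 mm behind the grasp point. The pads swing forward as they close: fully open they stand 13 mm farther back than shut.
Start: joints at [1.088, 0.359, 1.51, -0, 1.272, -0.115], TCP at [215.729, 559.843, 231.267] pointing down, gripper open.
Joint ranges: [-2.97, 2.97], [-1.01, 2.36], [0.21, 2.38], [-0.96, 4.11], [0.2, 2.71], [-2.98, 2.98]. Speed limits (rad/s): [2.39, 2.39, 3.14, 3.14, 3.14, 3.14].

## Interface

Orientations are given as a 3x3 rotation matrix whose columns are the frame's x, y, z axes.
In Python, from plant import env gives the robot as it stands. The module is installed in compiled form; this text tells all that it offers.
- The arm moves only by the tool send_rows, never from a script. Its argument "commands" is a list that holds one entry, the list of rows, each a list of 5 numbers: the finger opening in m, from 0 to 0.0854, then the shift along the world's x, y, z in m, then the turn about the world's z in degrees. A call has 1 to 10 rows; each row is the pose to reach, as a shift and turn from the pose commanded when the call began; what a row does not reach only later rows make up. A row lasts 1/12 s, in which the tool goes at most 41.7 mm and 7.16 degrees, less where a joint would pass 70% of its speed; a pose out of reach is approached as far as the arm can. A call with a gripper value outside its range is refused whole. The fingers move at their own pace and stop on an object; "grip_force" is the grip in N (left out, the last holds). Time passes only in rows, so rows that repeat a pose let the fingers close. It gives the time, the measured TCP pose, the force and the opening at its end, in the units of the state.
- env.get_state(): the state, without advancing time (a new reading comes with each control period).
- env.snapshot(name): name is "scene" or "top" or "wrist"; returns (picture, depth): 400x640x3 uint8, blue, green, red; 400x640 float32, mm along the optical axis (not along the pixel's ray), 0 where there is no reading.
- env.calibration(name): a dict with "vfov" (degrees; the focal length in pixels is half the picture's height over the tangent of half this angle, whatever the lens; pixels are square), "cx", "cy" (the principal point, pixels), "cam_to_world" (4x4, takes a point from camera to world coordinates). Camera axes: x right, y down, z forward; pixel columns grow to the right and rows downward; lengths in mm; the calibration is good to about 2 mm. A picture is of the moment at which its call begins: read the wrist's pose just before it. calibration takes no time and is no camera call; for the wrist camera it gives the pose at the moment of the call.
- env.hand_in(): hands the job in, once; it reports no verdict.
The state is a dict: "t": time; "joint_positions": joint angles; "joint_vel": joint speeds; "joint_torque": joint torques, N m; "tcp_pos": TCP position; "ee_rot": TCP orientation; "wrist_force": force on the tool from outside, world axes, zero at the start; "moment": the same for the moment, N m; "opening": opening from 0.0 (shut) to 1.0 (fully open).
Only numpy, scipy, OpenCV 4.12 (cv2) and the standard library are available. Lean on these libraries where they do the work, as an engineer would, in place of code of your own. Each camera call takes 0.05 s, during which the arm holds its last target.

## Task

Lift the data logger out of its black charging dock, where only the arm of its hanger plate can be gripped, stand it upright on the blue mat and let go of it. While it stands there, push the orange battery plug fully home into the socket in the logger's top, then take the logger again so that its slot stays free (by the tab at the other end of the plate) and hang it on the stand: slide the open slot sideways over the pin, lower the plate until the pin sits in the notch at the slot's inner end, and let go so that it hangs still and level. Do not tip the logger over, and leave the other things on the table where they are.

Things in the scene. Friction and masses are not known exactly. Their poses are not given: they have to be found in the camera images.
- logger_mid (a point): Data logger, 0.27 kg, loose, starting in the dock. z up, x normal to its hanger plate, y along it. This point is 53 mm above its underside. From here on 'y' and 'z' are mm along the logger's axes, y from this point, z from its underside. White housing with grey socket end: x -22..22, y -72..34, z 0..40. Upright aluminium plate, x -4..4, top edge at z 106; alike from both faces.
- logger_notch (a point): Where the pin's axis lies when the logger hangs: y -1, z 89; logger's axes. The slot goes right through the plate in x, z 74..88, open at its -y end, closed at y 5; inner end has a notch cut upward, y -7..5, up to z 93. Arm above the slot from y -37, lip below it from y -26. A pin enters along the slot 8 mm below this point, then the plate is lowered 8 mm. Balance is near this y
- logger_arm (a point): Point on the arm of the plate: y -19, z 97, x 0 (logger's axes; the arm is y -37..5, z 88..106). In the dock only this end of the plate can be taken, from above, fingers closing along x over its 8 mm. Fingers here cover the slot, so it cannot be hung while held here.
- logger_tab (a point): Point on the free tab: y 53, z 94, x 0 (logger's axes). The tab is bare plate, y 34..72, z 10..106. Taken from above, fingers closing along x over its 8 mm; in the dock two cheeks enclose it.
- logger_socket (a point): Centre of the socket's mouth in the housing's top face (y -57, z 40; logger's axes). Rectangular hole, 24 mm along x by 20 mm along y, 22 mm deep. The arm of the plate ends 20 mm from this point towards +y.
- plug_mid (a point): Orange battery plug, 30 g, loose, 40 mm tall, standing prong down; point at its centre, z up. Black prong 20 (x) by 16 (y) mm, 18 long, its lowest 4 mm stepped in to 16 by 12. Head 26 (x) by 22 (y) by 22 mm, from 2 mm below to 20 mm above this point; take it with fingers closing along x. Fits with x along the logger's x, either way round; home, this point is 2 mm above the socket's mouth.
- dock: Black charging dock, fixed. Origin at its underside; axes as the docked logger's, whose z axis passes through it and whose underside is 6 mm up. Walls 24 mm high round the housing; cheeks 8 mm thick on both sides of the tab (y 40..77 mm, inner faces at x 7.5 and -7.5), 114 mm high. The logger comes straight up with 3 mm play, clear once lifted 112 mm.
- mat: Blue work mat, fixed, 140 mm along x, 190 mm along y, 3 mm thick. Origin at the centre of its underside.
- pin (a point): Point on the axis of the stand's level steel pin, 150 mm up, where the plate should hang. x runs along the pin from its red end to the post, z up. Pin 8 mm thick; red end knob (16 mm) begins 25 mm towards -x, a 15 mm collar 32 mm and the 18 mm square post (179 mm high) 35 mm towards +x. Grey base, fixed, 110 (x) by 120 (y) by 10 mm, centred below. The logger may hang either way round.
- small_dish: Small covered petri dish, 60 mm wide, 14 mm high, bystander; origin at its underside.
- marker: White marker pen with blue cap, 135 mm long along its y, 16 mm thick, bystander; origin at its underside, mid-length.
- dropper: Brown dropper bottle, 33 mm wide, 102 mm high, bystander; origin at its underside.
- tin: Flat round grey tin, 114 mm wide, 17 mm high, bystander; origin at its underside.
- wash: White wash bottle with yellow cap and bent spout, 76 mm wide, 256 mm high, bystander; origin at its underside.
- lens: Black hand lens, 127 mm long along its x, 52 mm wide, 9 mm thick, bystander; origin at its underside.
There are look-alikes about, which are no part of the job. Several things look just like the part that bears plug_mid: the one meant starts farthest to the robot's left.

How it is judged:
By the outcome, as a careful person would: the job done as asked, in the order asked, and still so for the second after the job is handed in, with the robot touching nothing.
It also fails if it takes over 72 s, if anything falls off the work surface, if the arm or the gripper's body presses on something with over 40 N, if the wrist force passes 120 N, or if a joint passes its speed limit or range.

## Working session

There is one attempt and no reset: what is moved stays moved. The work goes in short steps, Python scripts to look and compute and a tool call to move; the robot and the scene stay as the last step left them, time stands still between calls to the robot, and variables do not carry over. Pictures are saved under pics/ and viewed, and the job is handed in when it is done.

Besides the shell and the picture viewer there is one more tool, called after "Request:" as name(argument=value, ...), one argument or row to a line, values as JSON. send_rows: Moves the arm, as the interface text tells. Its arguments: {"type":"object","properties":{"commands":{"type":"array"},"grip_force":{"type":"number"}},"required":["commands"]}

```bash
mkdir -p pics; ls
cat > h.py <<'E'
import numpy as np, cv2
from plant import env
def snap(name,fn=None):
    c=env.calibration(name); p,d=env.snapshot(name)
    if fn: cv2.imwrite('pics/'+fn,p)
    return p,d,c
def f(c): return 200/np.tan(np.radians(c['vfov'])/2)
def ray(c,u,v):
    T=np.array(c['cam_to_world']); k=f(c)
    return T[:3,3], T[:3,:3]@np.array([(u-c['cx'])/k,(v-c['cy'])/k,1.])
def plane(c,u,v,z):
    o,d=ray(c,u,v); return o+d*(z-o[2])/d[2]
def pts(c,d):
    v,u=np.mgrid[0:400,0:640]; k=f(c); T=np.array(c['cam_to_world'])
    P=np.stack([(u-c['cx'])/k*d,(v-c['cy'])/k*d,d],-1)
    return P@T[:3,:3].T+T[:3,3]
def proj(c,p):
    T=np.linalg.inv(np.array(c['cam_to_world'])); q=T[:3,:3]@np.array(p)+T[:3,3]; k=f(c)
    return c['cx']+k*q[0]/q[2], c['cy']+k*q[1]/q[2]
E
python3 - <<'E'
from h import *
import pickle
for n in ['scene','top','wrist']:
    p,d,c=snap(n,n+'0.png'); pickle.dump((p,d,c),open(n+'0.pkl','wb')); print(n,c['vfov'],c['cx'],c['cy'],np.round(c['cam_to_world'],3).tolist())
s=env.get_state(); print(s)
E
```

```text
pics
scene 51.9216952480248 321.0417738678534 199.29584150161767 [[0.846, -0.332, 0.417, 101.493], [-0.533, -0.537, 0.654, -673.594], [0.006, -0.775, -0.631, 828.486], [0.0, 0.0, 0.0, 1.0]]
top 54.28147356813422 317.2169170678657 194.71794181741666 [[-0.021, -0.997, 0.073, 468.324], [-1.0, 0.021, 0.006, 81.335], [-0.007, -0.073, -0.997, 1317.616], [0.0, 0.0, 0.0, 1.0]]
wrist 67.0007280655868 317.96945634869684 198.2271329472102 [[0.36, 0.897, 0.258, 149.523], [0.933, -0.345, -0.102, 584.689], [-0.002, 0.278, -0.961, 372.522], [0.0, 0.0, 0.0, 1.0]]
{'t': 0.15, 'joint_positions': array([ 1.08784635e+00,  3.59346944e-01,  1.51119634e+00,  2.41456080e-05,
        1.27249618e+00, -1.15118277e-01]), 'joint_vel': array([-0.00169108, -0.00177944, -0.00183821, -0.00105573, -0.00128815,
        0.00029975]), 'joint_torque': array([-7.33977777e-04, -5.28027034e+01, -2.78928548e+01, -1.80090660e-04,
        8.24592164e-03, -2.03386023e-06]), 'tcp_pos': array([215.5181608 , 559.39099347, 230.63752382]), 'ee_rot': array([[-9.33106620e-01,  3.59599161e-01, -6.92328280e-04],
       [ 3.59599777e-01,  9.33105774e-01, -1.27061695e-03],
       [ 1.89102728e-04, -1.43458218e-03, -9.99998953e-01]]), 'wrist_force': array([-0.38338806,  0.8338864 ,  0.43730644]), 'moment': array([-0.06210171, -0.03592534, -0.01644644]), 'opening': 1.0010596707016373}
```

View pics/scene0.png

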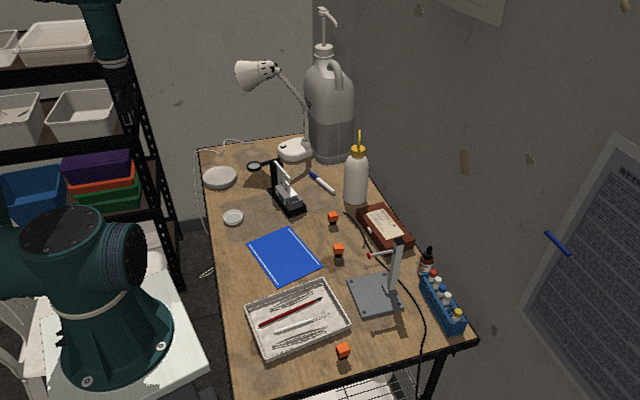

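View pics/top0.png

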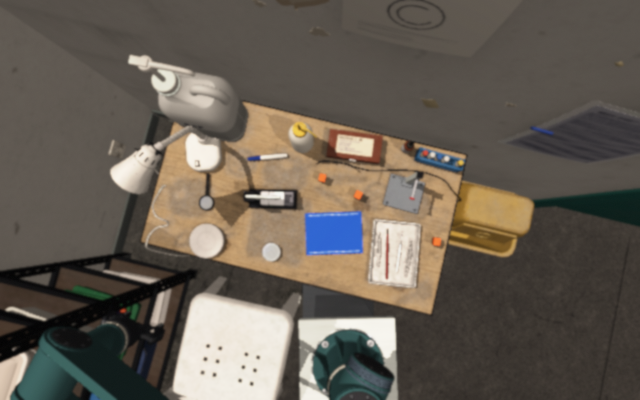

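View pics/wrist0.png

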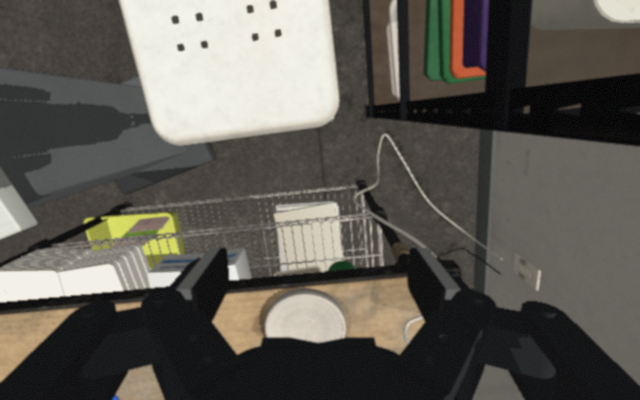

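The top view shows the dock at (270,198), mat at (334,232) and stand at (405,193). The three orange plugs are at (323,178), (358,195) and (437,241), and the one at (323,178) is farthest left. Next I'll measure.

Run:
```python
from h import *
import pickle
p,d,c=pickle.load(open('top0.pkl','rb')); P=pts(c,d)
ps,ds,cs=pickle.load(open('scene0.pkl','rb')); Ps=pts(cs,ds)
cv2.imwrite('pics/t0c.png',cv2.resize(p[150:270,220:460],None,fx=3.3,fy=3.3,interpolation=cv2.INTER_CUBIC))
cv2.imwrite('pics/s0c.png',cv2.resize(ps[140:330,210:440],None,fx=3.1,fy=3.1,interpolation=cv2.INTER_CUBIC))
for nm,pp,dd,PP,cc in [('top',p,d,P,c),('scene',ps,ds,Ps,cs)]:
    hsv=cv2.cvtColor(pp,cv2.COLOR_BGR2HSV)
    for col,lo,hi in [('orange',(3,150,120),(16,255,255)),('blue',(105,150,80),(125,255,255))]:
        m=cv2.inRange(hsv,lo,hi); n,l,st,ce=cv2.connectedComponentsWithStats(m)
        for i in range(1,n):
            if st[i,4]>25:
                q=PP[(l==i)&(dd>0)]
                print(nm,col,st[i],np.round(ce[i],1),'med',np.round(np.median(q,0),1),'zmax',q[:,2].max().round(1), 'planetop',np.round(plane(cc,*ce[i],40)[:2],1))
                if col=='blue' and st[i,4]>800:
                    r=cv2.minAreaRect(cv2.findContours((l==i).astype(np.uint8),0,2)[0][0]);b=cv2.boxPoints(r); w=np.array([plane(cc,*x,3) for x in b]);print(np.round(w,1).tolist(),w.mean(0))
# check table z
print(np.median(P[225:235,285:300,2]), np.median(Ps[210:220,300:320,2]))
```

```text
top orange [330 130  37  17 117] [341.  135.3] med [762.   25.5  35.8] zmax 41.1 planetop [757.4   5.8]
top orange [357 136  24  25 166] [374.7 149.3] med [ 706.5 -109.6   35.2] zmax 41.2 planetop [ 708.2 -104.5]
top orange [338 154  18   4  27] [346.2 155.8] med [688.5  -9.1  36.5] zmax 41.0 planetop [688.4  -9.7]
top orange [318 173   8  10  64] [321.8 177.6] med [619.2  72.   39.4] zmax 43.6 planetop [617.8  72.6]
top orange [354 190   9  10  67] [357.9 194.7] med [559.1 -44.9  38.1] zmax 45.4 planetop [558.9 -44.5]
top orange [432 237   9  10  77] [436.2 241.3] med [ 402.2 -295.7   37. ] zmax 44.2 planetop [ 401.7 -294.2]
top blue [ 306  212   56   42 1940] [333.6 232.9] med [434.8  37.6   2.5] zmax 11.7 planetop [435.8  38.1]
[[499.9, 130.4, 3.0], [503.1, -54.5, 3.0], [372.6, -55.8, 3.0], [369.4, 127.8, 3.0]] [436.25722748  36.97820226   3.        ]
scene orange [ 68 162  67  27 216] [105.2 180.1] med [  82.4  833.3 -113.3] zmax -105.7 planetop [ 84.8 589.8]
scene orange [328 211  10   6  45] [332.3 213.6] med [615.4  72.   38.1] zmax 41.7 planetop [614.4  70. ]
scene orange [33
[... 215 characters left out ...]
336 341  15  13 115] [342.6 347. ] med [ 398.8 -297.3   38.5] zmax 42.9 planetop [ 397.5 -298.3]
scene blue [ 14 190  43  16 242] [ 36.6 197.3] med [-179.9 1093.5 -259.4] zmax -138.7 planetop [-107.9  605.5]
scene blue [ 246  226   77   63 2406] [283.6 256.3] med [429.1  28.1   1.6] zmax 6.6 planetop [414.2  -3.7]
[[359.6, 126.9, 3.0], [517.0, 175.3, 3.0], [500.5, -57.4, 3.0], [363.0, -84.2, 3.0]] [435.03491443  40.15360572   3.        ]
scene blue [547 231  24  23  86] [558.1 242.5] med [ 684.2 -479.7  353.2] zmax 355.6 planetop [1068.8 -350.8]
scene blue [440 283   6   7  26] [442.6 286.4] med [ 672.  -308.    69.3] zmax 72.0 planetop [ 694.1 -293.6]
-1.0340324353406913 -1.2206996199479931
```

View pics/t0c.png

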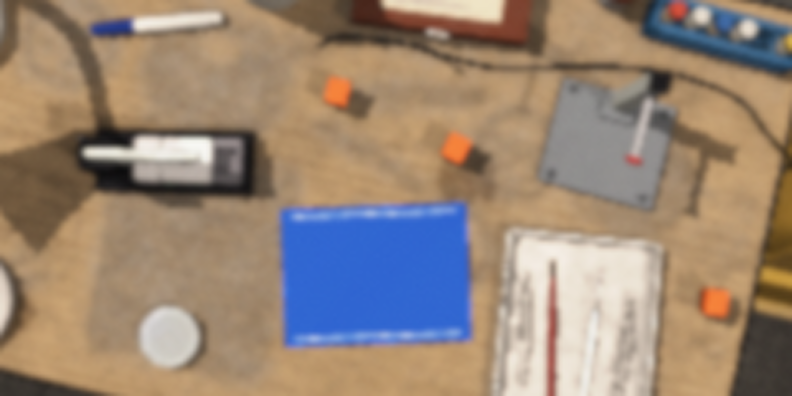

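View pics/s0c.png

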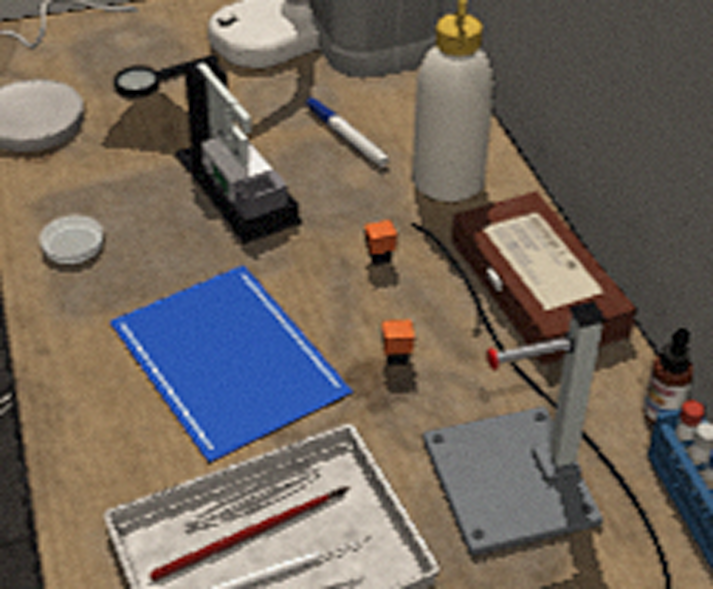

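Run:
```python
from h import *
import pickle
for n in ['top','scene']:
    p,d,c=pickle.load(open(n+'0.pkl','rb')); P=pts(c,d)
    X,Y,Z=P[...,0],P[...,1],P[...,2]
    # plate top
    reg=(d>0)&(X>480)&(X<640)&(Y>110)&(Y<340)
    for lo,hi in [(98,118),(38,52),(118,130)]:
        q=P[reg&(Z>lo)&(Z<hi)]
        print(n,lo,hi,len(q), q.min(0).round(0) if len(q) else '', q.max(0).round(0) if len(q) else '')
        if len(q)>10:
            r=cv2.minAreaRect(q[:,:2].astype(np.float32)); print(r, np.median(q,0).round(1)); vx=cv2.fitLine(q[:,:2].astype(np.float32),cv2.DIST_HUBER,0,.01,.01).ravel(); print('line',vx, np.degrees(np.arctan2(vx[1],vx[0])))
    # bright mask pixels of plate & housing
    hsv=cv2.cvtColor(p,cv2.COLOR_BGR2HSV)
    # stand
    reg=(d>0)&(X>420)&(X<720)&(Y<-60)&(Y>-320)
    q=P[reg&(Z>5)&(Z<14)]; r=cv2.minAreaRect(q[:,:2].astype(np.float32)); print('base',len(q),r)
    q=P[reg&(Z>120)&(Z<160)]; print('pin?',len(q)); 
    if len(q)>5: vx=cv2.fitLine(q[:,:2].astype(np.float32),cv2.DIST_HUBER,0,.01,.01).ravel(); print(vx,np.degrees(np.arctan2(vx[1],vx[0])),q.min(0),q.max(0))
    q=P[reg&(Z>168)&(Z<190)]; print('post',len(q), np.median(q,0) if len(q) else '')
    m=cv2.inRange(hsv,(0,130,100),(6,255,255))|cv2.inRange(hsv,(170,130,100),(180,255,255))
    N,l,st,ce=cv2.connectedComponentsWithStats(m)
    for i in range(1,N):
        if st[i,4]>4:print('red',st[i],ce[i],np.median(P[l==i],0).round(1),plane(c,*ce[i],150).round(1))
```

```text
top 98 118 157 [542. 204. 101.] [573. 316. 118.]
((556.0283813476562, 259.8568420410156), (111.86581420898438, 30.434919357299805), 88.20162963867188) [555.9 284.2 112.4]
line [3.8871225e-02 9.9924421e-01 5.5611792e+02 2.6301215e+02] 87.77228
top 38 52 326 [532. 168.  38.] [577. 290.  52.]
((555.1347045898438, 228.89772033691406), (121.80498504638672, 43.222816467285156), 88.76617431640625) [550.1 223.5  45.4]
line [ 9.7561330e-02 -9.9522954e-01  5.5038873e+02  2.2764955e+02] -84.40124
top 118 130 1 [565. 280. 118.] [565. 280. 118.]
base 1118 ((569.4915771484375, -189.5960693359375), (253.31231689453125, 299.31329345703125), 88.96794128417969)
pin? 86
[ 9.8750889e-01 -1.5756331e-01  5.7630951e+02 -2.0308783e+02] -9.06549 [ 534.31022714 -213.32630565  120.03364587] [ 615.20854004 -187.68380427  158.29354871]
post 48 [ 605.64996416 -214.95842319  177.90460834]
red [423 151   5   5  19] [424.84210526 152.84210526] [ 687.  -260.8   69.7] [ 673.2 -239.2  150. ]
red [120 309   5   4  10] [122. 311.] [183.2 772.8 -54.3] [222.2 670.7 150. ]
scene 98 118 168 [537. 200.  99.] [570. 317. 115.]

[... 1271 characters left out ...]
   184.33333333] [  26.5  832.5 -113.3] [ 48.5 414.7 150. ]
red [ 94 182   4   4   8] [ 95.25 183.5 ] [  45.3  829.6 -113.6] [ 61.2 411.3 150. ]
red [ 67 184  10   6  21] [ 71.04761905 186.85714286] [ -36.7  858.2 -113.3] [  3.4 429.3 150. ]
red [ 80 184   5   4   8] [ 82.625 185.5  ] [   5.2  844.8 -114.6] [ 30.7 419.5 150. ]
red [367 252   4   6  10] [368.7 254.3] [ 533.8 -196.   153.3] [ 535.9 -192.8  150. ]
red [430 269   7   6  30] [433.23333333 271.13333333] [ 686.9 -262.7   69.6] [ 624.3 -305.9  150. ]
red [263 300  52  24  85] [286.78823529 311.89411765] [ 347.3 -138.3    8.3] [ 306.3 -230.6  150. ]
red [259 323   4   2   5] [260.6 323.8] [ 283.6 -134.7    9.1] [ 251.2 -227.9  150. ]
```

Run:
```python
from h import *
import pickle
for n in ['top','scene']:
    p,d,c=pickle.load(open(n+'0.pkl','rb')); P=pts(c,d)
    X,Y,Z=P[...,0],P[...,1],P[...,2]
    m=(d>0)&(Z>130)&(X>150)&(X<900)&(Y>-400)&(Y<650)
    q=(P[m]/50).round().astype(int); 
    D={}
    for a,b,z in q: D[(a*50,b*50)]=max(D.get((a*50,b*50),0),z*50)
    print(n,sorted(D.items()))
```

```text
top [((np.int64(150), np.int64(350)), np.int64(650)), ((np.int64(150), np.int64(550)), np.int64(600)), ((np.int64(200), np.int64(350)), np.int64(650)), ((np.int64(200), np.int64(400)), np.int64(700)), ((np.int64(200), np.int64(450)), np.int64(700)), ((np.int64(200), np.int64(500)), np.int64(650)), ((np.int64(200), np.int64(550)), np.int64(650)), ((np.int64(200), np.int64(600)), np.int64(650)), ((np.int64(250), np.int64(450)), np.int64(700)), ((np.int64(250), np.int64(500)), np.int64(650)), ((np.int64(250), np.int64(550)), np.int64(650)), ((np.int64(250), np.int64(600)), np.int64(650)), ((np.int64(300), np.int64(550)), np.int64(650)), ((np.int64(550), np.int64(-200)), np.int64(150)), ((np.int64(550), np.int64(550)), np.int64(300)), ((np.int64(550), np.int64(600)), np.int64(350)), ((np.int64(600), np.int64(-250)), np.int64(200)), ((np.int64(600), np.int64(-200)), np.int64(200)), ((np.int64(600), np.int64(500)), np.int64(350)), ((np.int64(600), np.int64(550)), np.int64(350)), ((np.int64(600), np.int64(600)), np.int64(350)), ((np.int64(600), np.int64(650)), np.int64(300)), ((np.int64(650
[... 4843 characters left out ...]
, np.int64(500)), ((np.int64(850), np.int64(0)), np.int64(600)), ((np.int64(850), np.int64(50)), np.int64(600)), ((np.int64(850), np.int64(100)), np.int64(600)), ((np.int64(850), np.int64(150)), np.int64(550)), ((np.int64(850), np.int64(200)), np.int64(550)), ((np.int64(850), np.int64(300)), np.int64(300)), ((np.int64(850), np.int64(350)), np.int64(300)), ((np.int64(850), np.int64(400)), np.int64(500)), ((np.int64(850), np.int64(450)), np.int64(500)), ((np.int64(850), np.int64(500)), np.int64(500)), ((np.int64(900), np.int64(150)), np.int64(550)), ((np.int64(900), np.int64(200)), np.int64(550)), ((np.int64(900), np.int64(250)), np.int64(550)), ((np.int64(900), np.int64(350)), np.int64(250))]
```

Request:
send_rows(
  commands=[
    [[0.085,0.02,-0.03,0.02,-7],[0.085,0.04,-0.06,0.03,-14],[0.085,0.065,-0.09,0.04,-21],[0.085,0.09,-0.12,0.05,-28],[0.085,0.115,-0.15,0.05,-35],[0.085,0.14,-0.18,0.05,-42],[0.085,0.165,-0.21,0.05,-49],[0.085,0.195,-0.24,0.05,-56],[0.085,0.225,-0.265,0.05,-63],[0.085,0.25,-0.285,0.05,-70]],
  ],
  grip_force=80,
)

```text
t: 0.98
tcp_pos: [467.3, 272.4, 281.3]
ee_rot: [[0.026, 1.0, 0.0], [1.0, -0.026, -0.001], [-0.001, 0.0, -1.0]]
wrist_force: [0.2, 0.1, 0.2]
opening: 0.994
```

Request:
send_rows(
  commands=[
    [[0.085,0.03,-0.02,0.0,-1],[0.085,0.06,-0.04,0.0,-1],[0.085,0.087,-0.05,0.0,-1],[0.085,0.087,-0.05,0.0,-1],[0.085,0.087,-0.05,0.0,-1]],
  ],
)

```text
t: 1.4
tcp_pos: [553.6, 223.9, 280.6]
ee_rot: [[0.039, 0.999, -0.001], [0.999, -0.039, -0.0], [-0.0, -0.001, -1.0]]
wrist_force: [-0.7, -0.1, -0.2]
opening: 0.997
```

Run:
```python
from h import *
import pickle
s=env.get_state();print(s['t'],s['tcp_pos'],s['ee_rot'],s['joint_positions'].round(2))
p,d,c=snap('wrist','w1.png'); pickle.dump((p,d,c),open('w1.pkl','wb'));print(np.round(c['cam_to_world'],3))
```

```text
1.4 [553.62217541 223.92429255 280.56868368] [[ 3.85012850e-02  9.99257944e-01 -1.10111344e-03]
 [ 9.99258539e-01 -3.85014312e-02 -1.11950902e-04]
 [-1.54262271e-04 -1.09598675e-03 -9.99999388e-01]] [0.27 0.32 1.45 0.   1.38 0.31]
[[ 9.99000e-01 -3.70000e-02 -1.00000e-02  5.55858e+02]
 [-3.90000e-02 -9.60000e-01 -2.77000e-01  2.93935e+02]
 [ 0.00000e+00  2.77000e-01 -9.61000e-01  4.22526e+02]
 [ 0.00000e+00  0.00000e+00  0.00000e+00  1.00000e+00]]
```

View pics/w1.png

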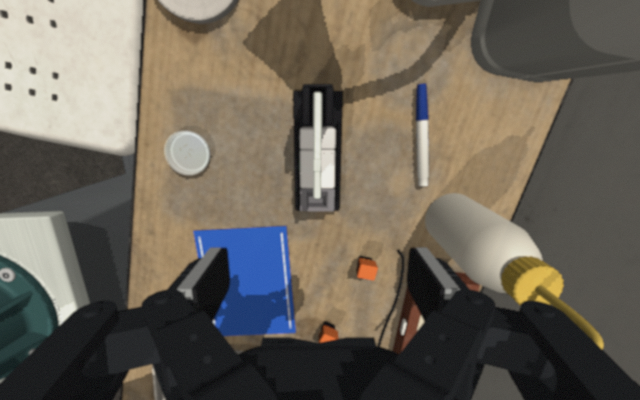

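The wrist view shows the plate top running from about (317,92) to (318,198), with the socket end down the image, the mat below left and the target plug at (367,268).

Run:
```python
from h import *
import pickle
p,d,c=pickle.load(open('w1.pkl','rb'))
cv2.imwrite('pics/w1c.png',cv2.resize(p[70:230,270:400],None,fx=3.7,fy=3.7,interpolation=cv2.INTER_CUBIC))
g=cv2.cvtColor(p,cv2.COLOR_BGR2GRAY)
for v in range(84,216,6): print(v,g[v,296:342].tolist())
P=pts(c,d)
print([ (v,P[v,317].round(1).tolist()) for v in range(84,214,8)])
```

```text
84 [84, 85, 84, 85, 89, 84, 75, 68, 58, 55, 56, 56, 53, 54, 55, 52, 48, 48, 43, 49, 46, 45, 45, 46, 44, 44, 45, 45, 47, 48, 50, 50, 48, 48, 46, 49, 56, 62, 67, 68, 70, 68, 68, 71, 80, 98]
90 [45, 50, 48, 47, 45, 40, 33, 32, 35, 36, 38, 37, 35, 23, 13, 14, 11, 11, 18, 27, 30, 32, 32, 28, 20, 12, 7, 6, 8, 19, 23, 34, 37, 41, 38, 37, 36, 39, 48, 52, 52, 54, 54, 54, 57, 59]
96 [35, 35, 32, 25, 25, 24, 23, 30, 35, 34, 36, 37, 31, 23, 16, 19, 47, 97, 155, 199, 221, 227, 228, 222, 194, 147, 81, 29, 13, 19, 26, 31, 34, 33, 38, 36, 30, 25, 13, 16, 23, 20, 15, 20, 22, 21]
102 [33, 37, 35, 35, 33, 30, 30, 28, 32, 37, 36, 32, 30, 20, 17, 18, 46, 98, 156, 200, 220, 225, 226, 219, 192, 144, 83, 30, 11, 19, 25, 34, 36, 36, 36, 33, 29, 23, 18, 22, 16, 21, 17, 21, 19, 24]
108 [35, 34, 32, 29, 21, 21, 24, 29, 33, 34, 37, 35, 31, 20, 14, 18, 48, 105, 161, 203, 221, 226, 226, 221, 196, 146, 80, 31, 15, 20, 24, 31, 36, 34, 34, 32, 30, 27, 29, 29, 19, 17, 21, 19, 24, 40]
114 [32, 24, 26, 22, 23, 19, 21, 26, 35, 34, 35, 33, 31, 22, 16, 18, 52, 105, 161, 203, 222, 226, 226, 220, 194, 143, 80, 30, 15, 20, 28
[... 3334 characters left out ...]
7, 95, 90, 83, 83, 79, 85, 99, 113, 119, 121, 123, 124, 121, 123, 122, 122, 123, 121, 122, 121, 122, 121, 124, 122, 120, 121, 122, 123, 123, 124, 123, 118, 101, 82, 73, 70, 71, 85, 104, 116, 122]
[(84, [556.0, 320.4, 95.6]), (92, [555.7, 311.9, 109.6]), (100, [555.4, 304.4, 110.7]), (108, [555.1, 296.9, 110.3]), (116, [554.8, 289.3, 110.8]), (124, [554.5, 281.5, 110.9]), (132, [554.2, 273.6, 110.1]), (140, [553.9, 265.8, 111.3]), (148, [553.6, 257.7, 111.0]), (156, [553.2, 249.5, 111.5]), (164, [552.9, 241.2, 111.1]), (172, [552.6, 232.7, 110.6]), (180, [552.2, 224.3, 111.4]), (188, [555.9, 293.9, 422.5]), (196, [551.6, 206.9, 112.0]), (204, [550.0, 173.3, 31.8]), (212, [549.0, 151.1, 0.1])]
```

View pics/w1c.png

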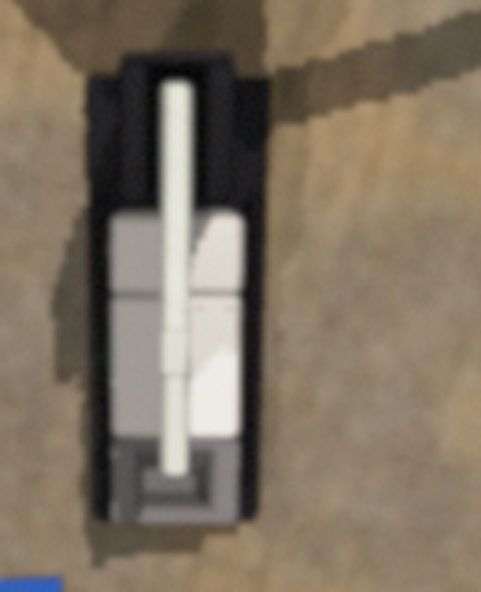

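Run:
```python
from h import *
import pickle
p,d,c=pickle.load(open('w1.pkl','rb'))
g=cv2.cvtColor(p,cv2.COLOR_BGR2GRAY)
print(g[86:98,317].tolist(), g[190:208,317].tolist())
for u,v in [(317.4,96),(316.9,192),(317.4,93),(317,198)]: print(plane(c,u,v,112).round(1))
a,b=plane(c,317.4,96,112),plane(c,316.9,192,112); print(np.degrees(np.arctan2(*(a-b)[:2][::-1]))-90)
# plug & mat
hsv=cv2.cvtColor(p,cv2.COLOR_BGR2HSV); P=pts(c,d)
for nm,lo,hi in [('o',(3,150,120),(16,255,255)),('b',(105,150,80),(125,255,255))]:
    m=cv2.inRange(hsv,lo,hi); N,l,st,ce=cv2.connectedComponentsWithStats(m)
    for i in range(1,N):
        if st[i,4]>60:
            print(nm,st[i],ce[i],np.median(P[l==i],0).round(1)); 
            cn=cv2.findContours((l==i).astype(np.uint8),0,2)[0][0]; b=cv2.boxPoints(cv2.minAreaRect(cn)); print([plane(c,*x,3 if nm=='b' else 40).round(0).tolist() for x in b])
```

```text
[31, 25, 7, 8, 32, 86, 157, 207, 225, 225, 227, 226] [223, 222, 222, 223, 223, 222, 221, 209, 168, 127, 112, 109, 103, 89, 80, 84, 96, 113]
[555.9 308.1 112. ]
[551.6 211.4 112. ]
[556.1 310.8 112. ]
[551.5 204.7 112. ]
-2.5569036050870153
o [357 259  21  21 331] [367.02719033 269.41087613] [617.1  75.7  39.4]
[[602.0, 65.0, 40.0], [607.0, 94.0, 40.0], [633.0, 88.0, 40.0], [628.0, 58.0, 40.0]]
o [319 327  19  16 196] [328.62244898 334.75510204] [558.9 -37.5  35.8]
[[544.0, -43.0, 40.0], [554.0, -16.0, 40.0], [576.0, -26.0, 40.0], [567.0, -54.0, 40.0]]
b [418  85   9  34 277] [421.65703971 102.09025271] [689.7 299.   14.3]
[[688.0, 322.0, 3.0], [698.0, 321.0, 3.0], [701.0, 279.0, 3.0], [690.0, 280.0, 3.0]]
b [ 195  227  100  108 7028] [251.88005122 280.36511098] [444.   41.5   2.6]
[[365.0, 129.0, 3.0], [502.0, 136.0, 3.0], [504.0, -55.0, 3.0], [351.0, -64.0, 3.0]]
```

Request:
send_rows(
  commands=[
    [[0.05,-0.0015,-0.002,-0.04,-0.4],[0.05,-0.0015,-0.002,-0.08,-0.4],[0.05,-0.0015,-0.002,-0.11,-0.4],[0.05,-0.0015,-0.002,-0.135,-0.4],[0.05,-0.0015,-0.002,-0.135,-0.4],[0.05,-0.0015,-0.002,-0.135,-0.4]],
  ],
)

```text
t: 1.95
tcp_pos: [549.0, 223.3, 145.5]
ee_rot: [[0.042, 0.999, -0.004], [0.999, -0.042, -0.001], [-0.001, -0.004, -1.0]]
wrist_force: [1.3, 0.3, 0.3]
opening: 0.587
```

Run:
```python
from h import *
import pickle
s=env.get_state();print(s['t'],s['tcp_pos'],np.degrees(np.arctan2(s['ee_rot'][1,1],s['ee_rot'][0,1])))
p,d,c=snap('wrist','w2.png'); pickle.dump((p,d,c),open('w2.pkl','wb'))
```

```text
1.95 [548.96681841 223.34129099 145.53049142] -2.3977740930958773
```

View pics/w2.png

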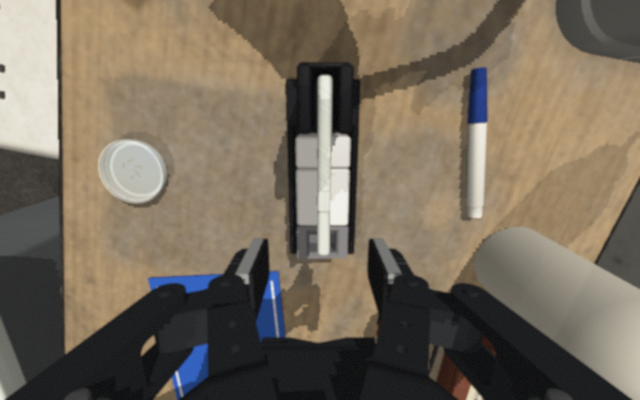

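Run:
```python
from h import *
import pickle
p,d,c=pickle.load(open('w2.pkl','rb'))
s=env.get_state();print(s['t'],s['tcp_pos'])
g=cv2.cvtColor(p,cv2.COLOR_BGR2GRAY)
for v in [90,110,240,246]: print(v,g[v,310:340].tolist())
print(g[66:84,325].tolist(), g[244:262,323].tolist())
```

```text
2.0 [550.71784817 223.64939976 147.14134926]
90 [22, 22, 9, 14, 14, 22, 42, 84, 136, 175, 200, 218, 224, 227, 229, 230, 232, 233, 229, 220, 195, 153, 95, 41, 14, 12, 11, 16, 14, 22]
110 [20, 17, 11, 12, 17, 22, 38, 74, 120, 152, 174, 189, 198, 204, 210, 213, 217, 217, 210, 197, 175, 131, 75, 27, 14, 8, 13, 11, 13, 17]
240 [112, 118, 117, 118, 118, 115, 123, 139, 171, 200, 219, 226, 228, 230, 229, 228, 227, 221, 202, 158, 106, 73, 66, 64, 62, 68, 87, 104, 119, 131]
246 [80, 82, 83, 82, 84, 85, 96, 129, 170, 201, 220, 227, 230, 228, 229, 228, 225, 221, 201, 160, 107, 65, 56, 52, 56, 72, 89, 108, 123, 133]
[31, 24, 18, 14, 9, 8, 8, 35, 87, 160, 211, 227, 230, 232, 233, 232, 233, 234] [229, 229, 228, 229, 229, 230, 229, 230, 230, 223, 202, 169, 146, 130, 115, 94, 85, 91]
```

Run:
```python
from h import *
import pickle
p,d,c=pickle.load(open('w2.pkl','rb'))
a,b=plane(c,324.6,90,112),plane(c,323.35,246,112); print(a,b,np.degrees(np.arctan2(*(a-b)[:2][::-1]))-90)
a,b=plane(c,324.6,74.5,112),plane(c,323.35,255.5,112); m=(a+b)/2;u=(a-b);print(np.linalg.norm(u));u/=np.linalg.norm(u);print('mid',m-17.5*u,'arm',m-36.5*u)
```

```text
[555.44043566 304.23721611 112.        ] [551.31301283 211.13903388 112.        ] -2.5384937523473923
107.71566823424928
mid [552.63942171 240.84095817 112.        ] arm [551.81830239 221.85870954 112.        ]
```

Request:
send_rows(
  commands=[
    [[0.05,0,0,-0.005,0],[0.05,0,0,-0.005,0],[0.05,0,0,-0.005,0]],
  ],
)

```text
t: 2.25
tcp_pos: [552.0, 223.2, 142.7]
ee_rot: [[0.043, 0.999, 0.002], [0.999, -0.043, 0.001], [0.001, 0.002, -1.0]]
wrist_force: [0.3, 0.2, 0.6]
opening: 0.585
```

Request:
send_rows(
  commands=[
    [[0.05,0,-0.001,-0.02,0],[0.05,0,-0.001,-0.035,0],[0.05,0,-0.001,-0.05,0],[0.05,0,-0.001,-0.057,0],[0.05,0,-0.001,-0.057,0],[0.05,0,-0.001,-0.057,0]],
  ],
)

```text
t: 2.75
tcp_pos: [551.5, 221.9, 84.7]
ee_rot: [[0.043, 0.999, 0.0], [0.999, -0.043, 0.0], [0.0, 0.0, -1.0]]
wrist_force: [-0.4, -1.1, -0.6]
opening: 0.581
```

Request:
send_rows(
  commands=[
    [[0.0,0,0,0,0],[0.0,0,0,0,0],[0.0,0,0,0,0],[0.0,0,0,0,0],[0.0,0,0,0,0],[0.0,0,0,0,0]],
  ],
  grip_force=90,
)

```text
t: 3.25
tcp_pos: [552.2, 222.0, 85.2]
ee_rot: [[0.043, 0.999, 0.002], [0.999, -0.043, 0.0], [0.0, 0.002, -1.0]]
wrist_force: [0.9, -1.9, 6.1]
opening: 0.076
```

Request:
send_rows(
  commands=[
    [[0.0,0,0,0.005,0],[0.0,0,0,0.012,0],[0.0,0,0,0.025,0],[0.0,0,0,0.04,0],[0.0,0,0,0.055,0],[0.0,0,0,0.07,0],[0.0,0,0,0.085,0],[0.0,0,0,0.1,0],[0.0,0,0,0.115,0],[0.0,0,0,0.13,0]],
  ],
)

```text
t: 4.08
tcp_pos: [550.4, 221.7, 214.9]
ee_rot: [[0.043, 0.999, -0.002], [0.999, -0.043, -0.0], [-0.0, -0.002, -1.0]]
wrist_force: [0.2, 0.1, -3.4]
opening: 0.076
```

Request:
send_rows(
  commands=[
    [[0.0,0,0,0.005,0],[0.0,0,0,0.005,0],[0.0,0,0,0.005,0]],
  ],
)

```text
t: 4.33
tcp_pos: [550.8, 221.8, 218.9]
ee_rot: [[0.043, 0.999, -0.001], [0.999, -0.043, -0.0], [-0.0, -0.001, -1.0]]
wrist_force: [-0.9, -1.0, -2.7]
opening: 0.077
```

Run:
```python
from h import *
import pickle
p,d,c=snap('wrist','w3.png'); p2,d2,c2=snap('scene','s3.png'); pickle.dump((p2,d2,c2),open('s3.pkl','wb'))
cv2.imwrite('pics/s3c.png',cv2.resize(p2[90:280,200:400],None,fx=3,fy=3,interpolation=cv2.INTER_CUBIC))
```

```text
(no output)
```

View pics/s3c.png

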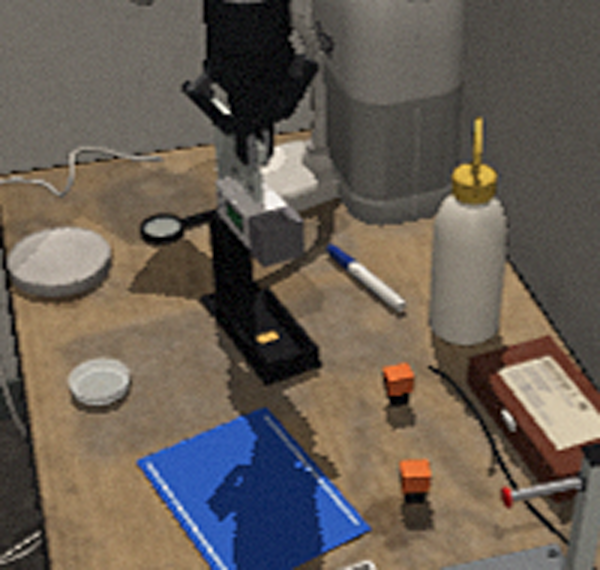

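View pics/w3.png

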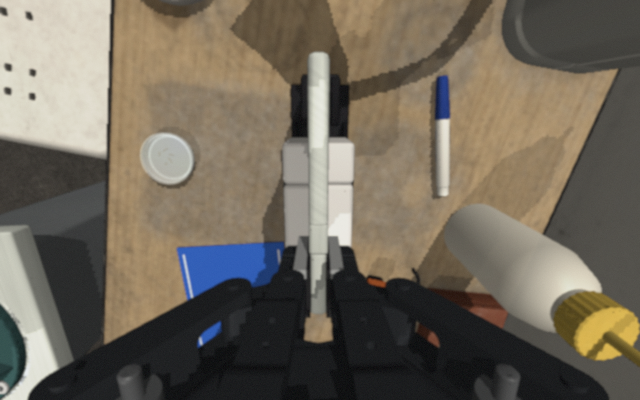

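Request:
send_rows(
  commands=[
    [[0.0,-0.006,-0.01,0,0],[0.0,-0.017,-0.03,0,0],[0.0,-0.03,-0.055,0,0],[0.0,-0.043,-0.08,0,0],[0.0,-0.057,-0.107,0,0],[0.0,-0.071,-0.134,-0.01,0],[0.0,-0.084,-0.16,-0.03,0],[0.0,-0.096,-0.182,-0.05,0],[0.0,-0.104,-0.195,-0.07,0],[0.0,-0.107,-0.201,-0.085,0]],
  ],
)

```text
t: 5.27
tcp_pos: [440.5, 19.0, 132.5]
ee_rot: [[0.045, 0.999, -0.004], [0.999, -0.045, -0.0], [-0.001, -0.004, -1.0]]
wrist_force: [0.4, 0.7, -3.8]
opening: 0.076
```

Request:
send_rows(
  commands=[
    [[0.0,0,0,-0.015,0],[0.0,0,0,-0.03,0],[0.0,0,0,-0.037,0],[0.0,0,0,-0.041,0],[0.0,0,0,-0.045,0],[0.0,0,0,-0.045,0],[0.0,0,0,-0.045,0]],
  ],
)

```text
t: 5.85
tcp_pos: [444.5, 20.9, 89.6]
ee_rot: [[0.043, 0.999, 0.0], [0.999, -0.043, -0.0], [-0.0, 0.0, -1.0]]
wrist_force: [0.2, -0.3, -3.0]
opening: 0.075
```

Run:
```python
from h import *
import pickle
s=env.get_state();print(s['t'],s['tcp_pos'],s['wrist_force'],s['moment'])
p,d,c=snap('wrist','w4.png'); p2,d2,c2=snap('scene','s4.png'); 
cv2.imwrite('pics/s4c.png',cv2.resize(p2[150:330,200:400],None,fx=3,fy=3,interpolation=cv2.INTER_CUBIC))
```

```text
5.85 [444.5147279   20.88719678  89.58783828] [ 0.17507762 -0.26921026 -2.98203427] [-0.06793774  0.00523675  0.0419762 ]
```

View pics/s4c.png

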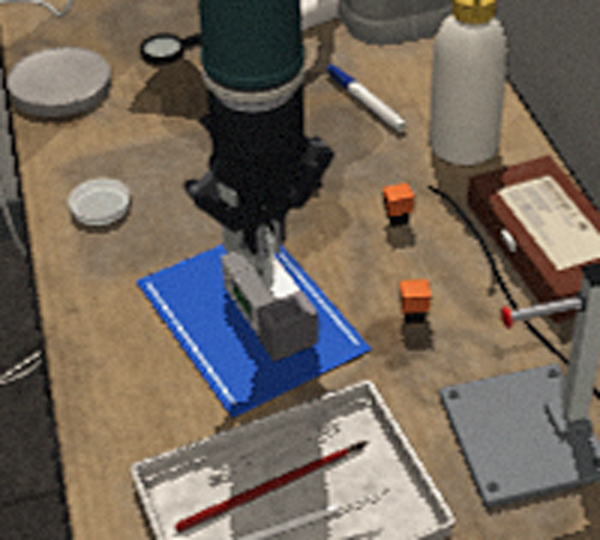

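Request:
send_rows(
  commands=[
    [[0.0,0,0,-0.002,0],[0.0,0,0,-0.004,0],[0.0,0,0,-0.0055,0],[0.0,0,0,-0.0065,0],[0.0,0,0,-0.0065,0],[0.0,0,0,-0.0065,0]],
  ],
)

```text
t: 6.45
tcp_pos: [444.1, 20.9, 82.7]
ee_rot: [[0.043, 0.999, -0.0], [0.999, -0.043, 0.0], [0.0, -0.0, -1.0]]
wrist_force: [0.1, -0.2, -3.6]
opening: 0.073
```

Request:
send_rows(
  commands=[
    [[0.0,0,0,-0.0005,0],[0.0,0,0,-0.001,0],[0.0,0,0,-0.001,0]],
  ],
)

```text
t: 6.7
tcp_pos: [444.5, 20.6, 82.2]
ee_rot: [[0.043, 0.999, 0.0], [0.999, -0.043, -0.0], [-0.0, 0.0, -1.0]]
wrist_force: [-1.2, -1.6, 3.7]
opening: 0.073
```

Request:
send_rows(
  commands=[
    [[0.012,0,0,0,0],[0.02,0,0,0,0],[0.03,0,0,0,0],[0.045,0,0,0,0],[0.045,0,0,0,0]],
  ],
)

```text
t: 7.12
tcp_pos: [444.3, 20.9, 81.8]
ee_rot: [[0.043, 0.999, 0.0], [0.999, -0.043, 0.0], [0.0, 0.0, -1.0]]
wrist_force: [0.4, -0.1, 0.2]
opening: 0.526
```

Request:
send_rows(
  commands=[
    [[0.045,0,0,0.02,0],[0.045,0,0,0.045,0],[0.045,0,0,0.08,0],[0.045,0,0,0.12,0],[0.045,0,0,0.13,0],[0.045,0,0,0.13,0],[0.045,0,0,0.13,0],[0.045,0,0,0.13,0]],
  ],
)

```text
t: 7.78
tcp_pos: [443.2, 21.0, 210.7]
ee_rot: [[0.043, 0.999, -0.002], [0.999, -0.043, 0.0], [0.0, -0.002, -1.0]]
wrist_force: [0.4, 0.4, -0.1]
opening: 0.525
```

Run:
```python
from h import *
import pickle
s=env.get_state();print(s['t'],s['tcp_pos'],s['wrist_force'],s['opening'])
p,d,c=snap('wrist','w5.png'); pickle.dump((p,d,c),open('w5.pkl','wb'))
p2,d2,c2=snap('scene','s5.png')
cv2.imwrite('pics/s5c.png',cv2.resize(p2[150:330,200:400],None,fx=3,fy=3,interpolation=cv2.INTER_CUBIC))
cv2.imwrite('pics/w5c.png',cv2.resize(p[50:300,220:420],None,fx=2.4,fy=2.4,interpolation=cv2.INTER_CUBIC))
```

```text
7.7833 [443.21496487  20.97206296 210.71375839] [ 0.36843322  0.42295888 -0.07659719] 0.5253302597502486
```

View pics/w5.png

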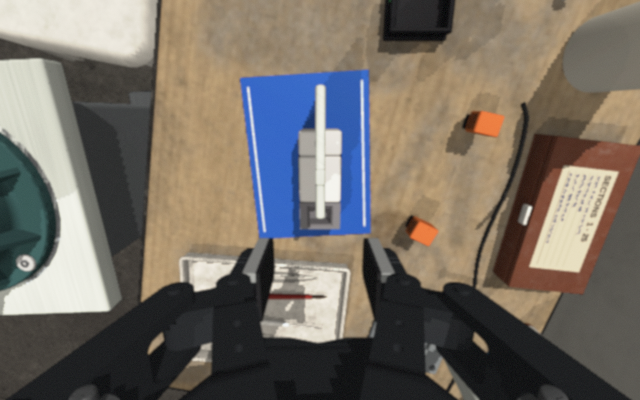

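View pics/s5c.png

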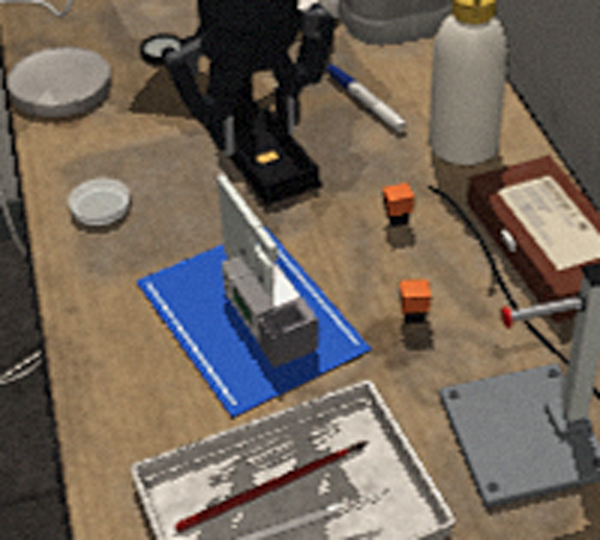

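View pics/w5c.png

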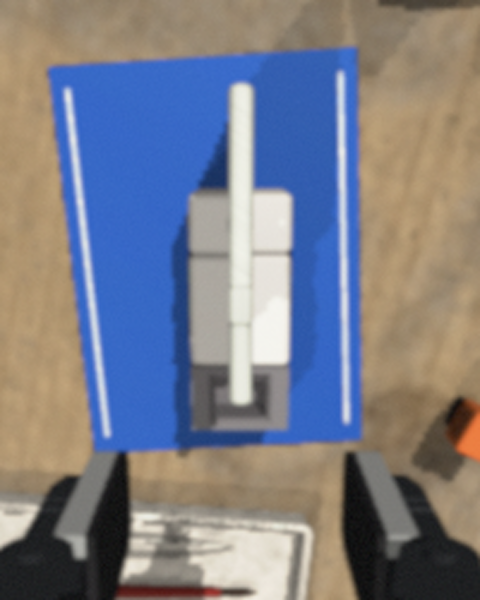

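The logger stands upright on the mat, plate at about (320,86)–(319,218) and socket at about (320,215). Next I'll measure its pose and the plug's.

```bash
cat > lg.py <<'E'
from h import *
def edge(row,lo,hi,frac=.5):
    # subpixel crossings of bright band
    r=row.astype(float); i=np.argmax(r[lo:hi])+lo
    return r
E
python3 - <<'E'
from h import *
import pickle
p,d,c=pickle.load(open('w5.pkl','rb'))
g=cv2.cvtColor(p,cv2.COLOR_BGR2GRAY)
for v in [95,110,120,205,212]: print(v,g[v,306:336].tolist())
print(g[78:96,320].tolist(), g[208:226,320].tolist())
# housing edges at z=43 : left/right/bottom
for v in [140,150,180,215]: print(v,g[v,290:350].tolist())
for u in [306,312,330]: print(u,g[120:136,u].tolist(),g[195:240,u].tolist())
hsv=cv2.cvtColor(p,cv2.COLOR_BGR2HSV); P=pts(c,d)
m=cv2.inRange(hsv,(3,150,150),(16,255,255)); N,l,st,ce=cv2.connectedComponentsWithStats(m)
for i in range(1,N):
    if st[i,4]>100:
        q=P[(l==i)]; t=q[q[:,2]>36]; print(st[i],ce[i],np.median(q,0).round(1)); r=cv2.minAreaRect(t[:,:2].astype(np.float32)); print(r, t.mean(0))
E
```

```text
95 [103, 101, 102, 102, 104, 101, 102, 102, 113, 143, 179, 211, 225, 232, 234, 237, 235, 227, 199, 154, 111, 90, 90, 91, 89, 91, 89, 90, 89, 91]
110 [101, 101, 96, 88, 76, 68, 63, 67, 88, 134, 181, 215, 228, 234, 237, 239, 236, 228, 198, 152, 110, 90, 89, 90, 90, 90, 93, 90, 90, 92]
120 [75, 60, 53, 50, 52, 47, 51, 52, 83, 135, 184, 219, 232, 236, 238, 237, 236, 226, 197, 149, 107, 90, 88, 87, 90, 88, 91, 87, 87, 89]
205 [87, 88, 86, 87, 89, 91, 90, 86, 100, 130, 177, 216, 229, 234, 234, 233, 230, 219, 181, 142, 125, 126, 127, 126, 126, 128, 131, 140, 142, 142]
212 [85, 76, 76, 89, 105, 114, 116, 117, 124, 143, 181, 215, 229, 234, 234, 234, 230, 220, 178, 125, 85, 73, 69, 68, 75, 93, 113, 132, 141, 142]
[105, 103, 103, 104, 103, 121, 162, 208, 230, 235, 235, 236, 236, 237, 238, 237, 236, 234] [234, 234, 234, 234, 234, 235, 234, 234, 231, 217, 172, 117, 88, 88, 89, 98, 116, 131]
140 [99, 100, 100, 98, 99, 95, 87, 90, 108, 139, 160, 165, 169, 168, 168, 168, 169, 169, 167, 168, 168, 169, 169, 167, 163, 169, 193, 220, 232, 237, 239, 239, 235, 226, 211, 211, 224, 230, 229, 229, 229, 229, 
[... 1493 characters left out ...]
 88, 88, 90, 89, 89, 88, 98, 127, 162, 196, 222, 230, 230, 231, 230] [243, 243, 243, 243, 242, 236, 205, 152, 134, 137, 126, 103, 88, 84, 80, 77, 75, 75, 76, 76, 79, 78, 78, 78, 76, 74, 75, 82, 99, 116, 129, 137, 137, 130, 109, 91, 87, 94, 94, 102, 125, 148, 154, 158, 156]
[474 111  30  26 561] [488.40106952 123.58467023] [616.6  71.5  39.6]
((538.8408813476562, 85.46326446533203), (22.351886749267578, 184.8531494140625), 79.75188446044922) [616.08534742  71.35238018  40.14348631]
[410 218  28  28 449] [423.65701559 232.35412027] [557.9 -44.1  39.6]
((501.94256591796875, 13.016311645507812), (26.496767044067383, 190.07913208007812), 43.66985321044922) [556.48719458 -43.66152317  42.6455243 ]
```

Run:
```python
from h import *
import pickle
p,d,c=pickle.load(open('w5.pkl','rb')); s=env.get_state(); print(s['tcp_pos'])
a,b=plane(c,320.3,84.1,109),plane(c,320.15,218.1,109); u=(a-b)/np.linalg.norm(a-b); m=(a+b)/2-17.5*u
print('len',np.linalg.norm(a-b),'yaw',np.degrees(np.arctan2(u[1],u[0]))-90,'mid',m,'socket',m-57*u,'tab',m+53*u)
print('house x mid', plane(c,319.55,180,43), 'house end y-72', plane(c,319,229.3,43),'front end y34',plane(c,319,129,43), 'white/grey edge',plane(c,306,202,43))
print('edges x',plane(c,298.8,180,43),plane(c,340.3,180,43))
print('exp', m-72*u, m+34*u)
# socket mouth: left/right inner edges row 215 & top/bottom cols
for q in [(307,215),(331,215),(330,205.5),(330,223.5)]: print(plane(c,*q,43).round(1))
# plug top face: brighter orange
hsv=cv2.cvtColor(p,cv2.COLOR_BGR2HSV)
print(hsv[108:140:2,470:508:3,2])
```

```text
[442.9494822   20.97934487 210.25932954]
len 107.5983331819555 yaw -2.4240590410240657 mid [445.34435059  39.27862391 109.        ] socket [442.93352469 -17.67037009 109.        ] tab [447.58599572  92.23119729 109.        ]
house x mid [444.36167983  21.57150804  43.        ] house end y-72 [441.44115507 -33.78627601  43.        ] front end y34 [445.9932759   73.74897505  43.        ] white/grey edge [428.86273432  -1.87331421  43.        ]
edges x [422.62610288  22.50907179  43.        ] [466.09531887  20.63402789  43.        ]
exp [442.29909682 -32.65694746 109.        ] [446.78238709  73.24819929 109.        ]
[429.1 -16.6  43. ]
[455.1 -17.7  43. ]
[454.4  -6.9  43. ]
[453.7 -27.5  43. ]
[[158 154 152 157 155 154 153 148 146 165 171 164 169]
 [153 143 146 151 175 165 156 149 146 169 174 169 169]
 [133 103 103 133 226 227 201 178 156 172 175 173 171]
 [ 89  71  68 155 234 237 237 232 226 206 192 177 172]
 [ 62  64  73 190 237 236 237 238 237 237 233 217 171]
 [ 63  58  90 215 236 237 237 237 236 237 238 223 172]
 [ 63  62 118 227 236 237 237 237 237 238 237 204 171]
 [ 64  63 147 233 235 236 236 236 237 237 236 189 171]
 [ 66  72 178 235 236 237 237 237 236 237 233 183 175]
 [ 65  85 205 235 234 236 237 236 237 237 224 176 175]
 [ 79 108 224 235 235 235 236 236 235 237 205 175 169]
 [ 98 128 226 235 235 236 235 236 236 236 188 176 167]
 [100 114 167 200 225 232 235 236 237 232 177 177 168]
 [ 94 102 141 140 151 179 209 226 233 222 169 177 170]
 [ 94 108 158 161 160 153 156 169 193 187 171 176 167]
 [ 96 117 159 163 166 169 178 180 173 166 170 175 166]]
```

Request:
send_rows(
  commands=[
    [[0.06,0.02,0.006,0,0],[0.06,0.055,0.016,0,0],[0.06,0.09,0.026,-0.01,0],[0.06,0.125,0.037,-0.03,0],[0.06,0.155,0.046,-0.05,0],[0.06,0.172,0.05,-0.06,0],[0.06,0.174,0.051,-0.06,0],[0.06,0.174,0.051,-0.06,0],[0.06,0.174,0.051,-0.06,0]],
  ],
)

```text
t: 8.63
tcp_pos: [616.7, 71.7, 150.9]
ee_rot: [[0.043, 0.999, -0.003], [0.999, -0.043, -0.0], [-0.0, -0.003, -1.0]]
wrist_force: [0.4, 0.8, 0.7]
opening: 0.707
```

Run:
```python
from h import *
import pickle
s=env.get_state();print(s['t'],s['tcp_pos'],np.degrees(np.arctan2(s['ee_rot'][1,1],s['ee_rot'][0,1])))
p,d,c=snap('wrist','w6.png'); pickle.dump((p,d,c),open('w6.pkl','wb'))
hsv=cv2.cvtColor(p,cv2.COLOR_BGR2HSV); P=pts(c,d)
m=cv2.inRange(hsv,(3,150,215),(16,255,255)); N,l,st,ce=cv2.connectedComponentsWithStats(m)
for i in range(1,N):
    if st[i,4]>200:
        cn=cv2.findContours((l==i).astype(np.uint8),0,2)[0][0]; W=np.array([plane(c,*x[0],40)[:2] for x in cn],np.float32)
        print(st[i],ce[i],np.median(P[l==i],0).round(1), cv2.minAreaRect(W), plane(c,*ce[i],40))
cv2.imwrite('pics/w6c.png',cv2.resize(p[60:300,220:420],None,fx=2.5,fy=2.5,interpolation=cv2.INTER_CUBIC))
```

```text
8.6333 [616.74107222  71.6835937  150.93644   ] -2.4663569697486443
[305 181  31  28 628] [319.60031847 194.32961783] [617.6  72.2  39.4] ((617.5579223632812, 72.09034729003906), (20.44256019592285, 24.082246780395508), 75.15644073486328) [617.58282974  72.26483829  40.        ]
```

View pics/w6c.png

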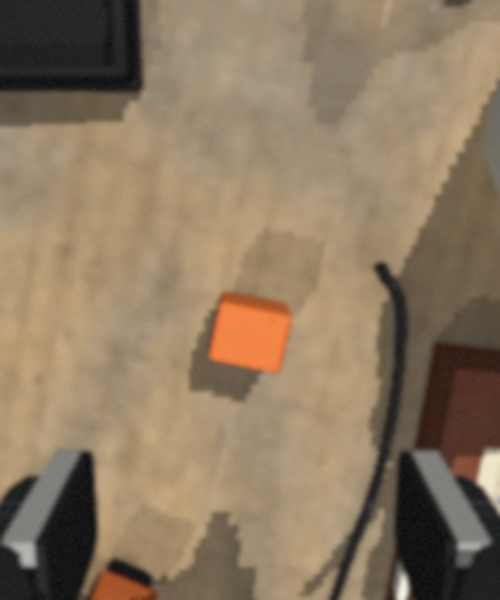

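Request:
send_rows(
  commands=[
    [[0.045,0.001,0.0005,-0.01,-6],[0.045,0.001,0.0005,-0.03,-12.3],[0.045,0.001,0.0005,-0.06,-12.3],[0.045,0.001,0.0005,-0.085,-12.3],[0.045,0.001,0.0005,-0.09,-12.3],[0.045,0.001,0.0005,-0.09,-12.3],[0.045,0.001,0.0005,-0.09,-12.3]],
  ],
)

```text
t: 9.27
tcp_pos: [619.4, 72.1, 63.1]
ee_rot: [[0.255, 0.967, 0.001], [0.967, -0.255, 0.0], [0.0, 0.001, -1.0]]
wrist_force: [0.8, 0.6, -0.2]
opening: 0.528
```

Run:
```python
from h import *
s=env.get_state();print(s['t'],s['tcp_pos'],np.degrees(np.arctan2(s['ee_rot'][1,1],s['ee_rot'][0,1])))
p,d,c=snap('wrist','w7.png')
cv2.imwrite('pics/w7c.png',p[100:400,170:470])
```

```text
9.2667 [619.37455653  72.12335471  63.12229949] -14.785949193766628
```

View pics/w7c.png

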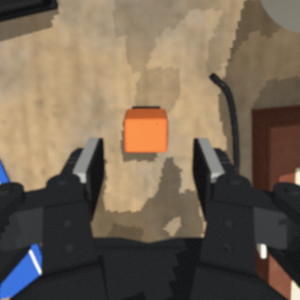

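Request:
send_rows(
  commands=[
    [[0.045,-0.001,0,-0.015,0],[0.045,-0.001,0,-0.03,0],[0.045,-0.001,0,-0.038,0],[0.045,-0.001,0,-0.0415,0],[0.045,-0.001,0,-0.0415,0],[0.045,-0.001,0,-0.0415,0]],
  ],
)

```text
t: 9.82
tcp_pos: [618.9, 72.3, 21.1]
ee_rot: [[0.255, 0.967, 0.001], [0.967, -0.255, 0.0], [0.0, 0.001, -1.0]]
wrist_force: [0.4, 0.5, 0.2]
opening: 0.527
```

Request:
send_rows(
  commands=[
    [[0.02,0,0,0,0],[0.02,0,0,0,0],[0.015,0,0,0,0],[0.015,0,0,0,0],[0.01,0,0,0,0]],
  ],
  grip_force=60,
)

```text
t: 10.23
tcp_pos: [619.1, 72.3, 21.3]
ee_rot: [[0.255, 0.967, 0.002], [0.967, -0.255, 0.0], [0.0, 0.002, -1.0]]
wrist_force: [-0.3, -0.4, 6.2]
opening: 0.291
```

Request:
send_rows(
  commands=[
    [[0.01,0,0,0.015,0],[0.01,0,0,0.045,0],[0.01,-0.015,-0.008,0.08,4],[0.01,-0.045,-0.023,0.11,8],[0.01,-0.08,-0.04,0.125,12.3],[0.01,-0.11,-0.056,0.125,12.3],[0.01,-0.14,-0.071,0.125,12.3],[0.01,-0.165,-0.083,0.125,12.3],[0.01,-0.174,-0.088,0.125,12.3],[0.01,-0.176,-0.089,0.125,12.3]],
  ],
)

```text
t: 11.07
tcp_pos: [440.0, -17.1, 145.3]
ee_rot: [[0.044, 0.999, -0.001], [0.999, -0.044, 0.0], [0.0, -0.001, -1.0]]
wrist_force: [0.3, 0.4, -0.4]
opening: 0.291
```

Request:
send_rows(
  commands=[
    [[0.01,0,0,-0.01,0],[0.01,0,0,-0.02,0],[0.01,0,0,-0.02,0],[0.01,0,0,-0.02,0],[0.01,0,0,-0.02,0]],
  ],
)

```text
t: 11.48
tcp_pos: [443.5, -16.5, 125.5]
ee_rot: [[0.043, 0.999, 0.001], [0.999, -0.043, 0.0], [0.0, 0.001, -1.0]]
wrist_force: [-0.6, -0.4, -1.3]
opening: 0.291
```

Run:
```python
from h import *
import pickle
s=env.get_state();print(s['t'],s['tcp_pos'],np.degrees(np.arctan2(s['ee_rot'][1,1],s['ee_rot'][0,1])),s['opening'])
p,d,c=snap('wrist','w8.png'); pickle.dump((p,d,c),open('w8.pkl','wb'))
cv2.imwrite('pics/w8c.png',cv2.resize(p[60:360,220:420],None,fx=2,fy=2,interpolation=cv2.INTER_CUBIC))
p2,d2,c2=snap('scene','s8.png')
cv2.imwrite('pics/s8c.png',cv2.resize(p2[150:330,200:400],None,fx=3,fy=3,interpolation=cv2.INTER_CUBIC))
```

```text
11.4833 [443.46332475 -16.50210121 125.52769014] -2.4506492499724564 0.290684814903376
```

View pics/w8c.png

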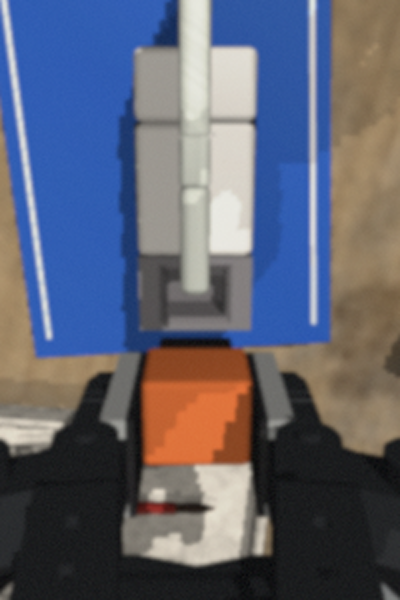

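View pics/s8c.png

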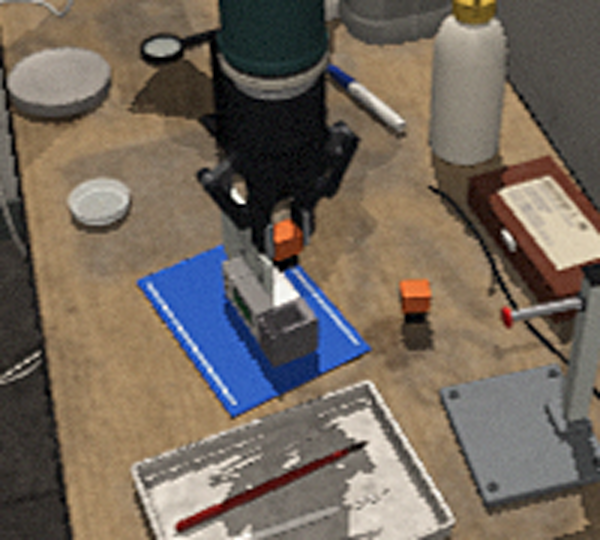

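Request:
send_rows(
  commands=[
    [[0.01,-0.0005,-0.0003,-0.015,0],[0.01,-0.0005,-0.0003,-0.035,0],[0.01,-0.0005,-0.0003,-0.05,0],[0.01,-0.0005,-0.0003,-0.055,0],[0.01,-0.0005,-0.0003,-0.055,0],[0.01,-0.0005,-0.0003,-0.055,0],[0.01,-0.0005,-0.0003,-0.055,0]],
  ],
)

```text
t: 12.17
tcp_pos: [442.6, -17.1, 71.1]
ee_rot: [[0.043, 0.999, 0.001], [0.999, -0.043, -0.0], [-0.0, 0.001, -1.0]]
wrist_force: [0.4, 0.2, 0.0]
opening: 0.289
```

Run:
```python
from h import *
import pickle
s=env.get_state();print(s['t'],s['tcp_pos'],s['wrist_force'])
p,d,c=snap('wrist','w9.png'); pickle.dump((p,d,c),open('w9.pkl','wb'))
cv2.imwrite('pics/w9c.png',cv2.resize(p[160:340,240:400],None,fx=3,fy=3,interpolation=cv2.INTER_CUBIC))
p2,d2,c2=snap('scene','s9.png')
cv2.imwrite('pics/s9c.png',cv2.resize(p2[210:300,250:340],None,fx=6,fy=6,interpolation=cv2.INTER_CUBIC))
```

```text
12.1667 [442.58647992 -17.06703907  71.0812306 ] [0.37907009 0.20361056 0.02177366]
```

View pics/w9c.png

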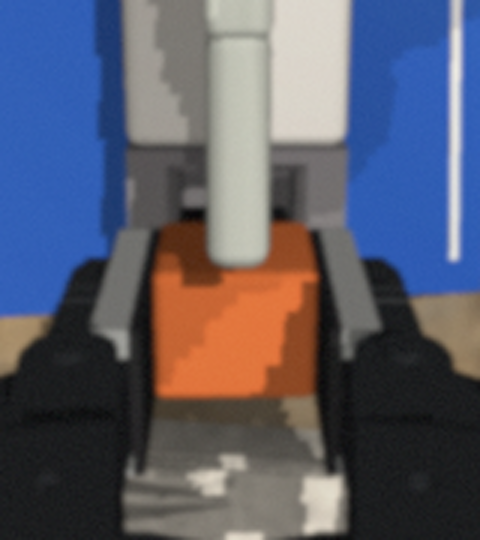

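View pics/s9c.png

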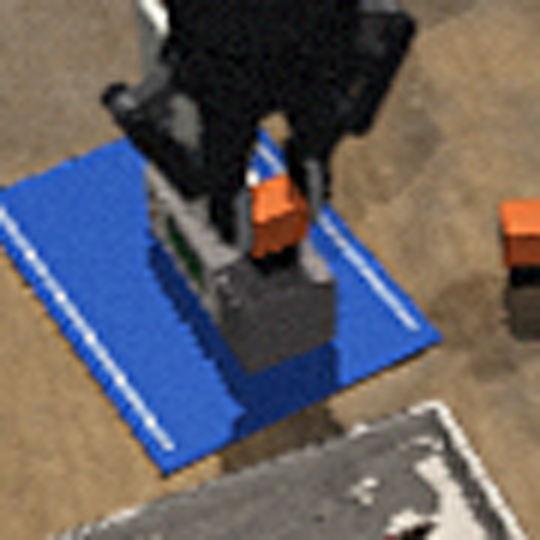

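Request:
send_rows(
  commands=[
    [[0.01,0,0,-0.003,0],[0.01,0,0,-0.006,0],[0.01,0,0,-0.009,0],[0.01,0,0,-0.011,0],[0.01,0,0,-0.013,0],[0.01,0,0,-0.013,0]],
  ],
)

```text
t: 12.77
tcp_pos: [441.4, -16.9, 56.8]
ee_rot: [[0.043, 0.999, -0.001], [0.999, -0.043, 0.0], [0.0, -0.001, -1.0]]
wrist_force: [0.9, -0.5, -0.3]
opening: 0.289
```

Request:
send_rows(
  commands=[
    [[0.01,0.0,0,-0.002,0],[0.01,0.0,0,-0.004,0],[0.01,0,0,-0.006,0],[0.01,0,0,-0.008,0],[0.01,0,0,-0.0095,0],[0.01,0,0,-0.0105,0],[0.01,0,0,-0.0105,0]],
  ],
)

```text
t: 13.35
tcp_pos: [441.7, -16.9, 46.6]
ee_rot: [[0.043, 0.999, -0.0], [0.999, -0.043, 0.0], [0.0, -0.0, -1.0]]
wrist_force: [0.1, 0.4, 0.2]
opening: 0.292
```

Request:
send_rows(
  commands=[
    [[0.01,0,0,-0.0007,0],[0.01,0,0,-0.0014,0],[0.01,0,0,-0.002,0],[0.01,0,0,-0.002,0]],
  ],
)

```text
t: 13.68
tcp_pos: [441.7, -17.0, 46.0]
ee_rot: [[0.043, 0.999, 0.0], [0.999, -0.043, -0.0], [-0.0, 0.0, -1.0]]
wrist_force: [-4.4, 0.8, 19.6]
opening: 0.288
```

Request:
send_rows(
  commands=[
    [[0.03,0,0,0.0015,0],[0.04,0,0,0.0015,0],[0.045,0,0,0.0015,0],[0.045,0,0,0.02,0],[0.045,0,0,0.045,0],[0.02,0,0,0.05,0],[0.0,0,0,0.05,0],[0.0,0,0,0.05,0],[0.0,0,0,0.05,0],[0.0,0,0,0.05,0]],
  ],
)

```text
t: 14.52
tcp_pos: [440.9, -16.8, 93.8]
ee_rot: [[0.043, 0.999, -0.002], [0.999, -0.043, 0.0], [0.0, -0.002, -1.0]]
wrist_force: [0.3, 1.0, -0.4]
opening: 0.001
```

Run:
```python
from h import *
import pickle
s=env.get_state();print(s['t'],s['tcp_pos'],s['wrist_force'],s['opening'])
p,d,c=snap('wrist','w10.png'); pickle.dump((p,d,c),open('w10.pkl','wb'))
p2,d2,c2=snap('scene','s10.png')
cv2.imwrite('pics/s10c.png',cv2.resize(p2[210:300,250:340],None,fx=6,fy=6,interpolation=cv2.INTER_CUBIC))
P=pts(c2,d2); hsv=cv2.cvtColor(p2,cv2.COLOR_BGR2HSV); m=cv2.inRange(hsv,(3,150,120),(16,255,255))>0
q=P[m&(P[...,0]>400)&(P[...,0]<480)&(P[...,1]<30)&(P[...,1]>-60)]; print(len(q),np.percentile(q[:,2],[5,50,95]))
```

```text
14.5167 [440.87254242 -16.8128618   93.77229091] [ 0.26230019  0.96746837 -0.41031111] 0.0009793798853709348
60 [54.41930498 63.54224481 66.02594696]
```

View pics/s10c.png

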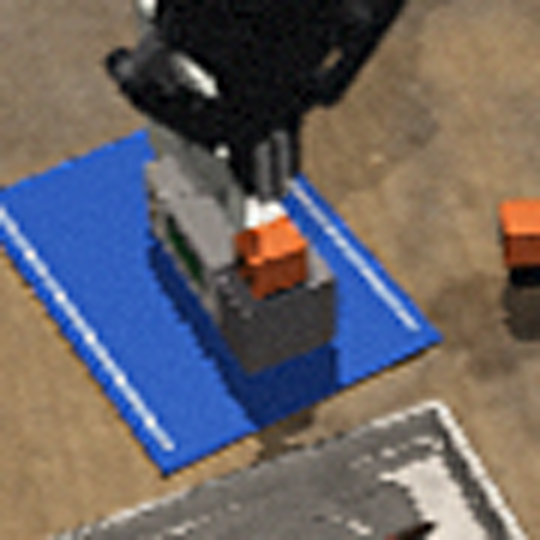

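The plug is seated, its head top at about 65 mm as expected for home. I'll press on it with shut fingers to confirm.

Request:
send_rows(
  commands=[
    [[0.0,0.001,0,-0.012,0],[0.0,0.001,0,-0.022,0],[0.0,0.001,0,-0.026,0],[0.0,0.001,0,-0.028,0],[0.0,0.001,0,-0.029,0],[0.0,0.001,0,-0.03,0],[0.0,0.001,0,-0.03,0]],
  ],
)

```text
t: 15.2
tcp_pos: [442.8, -16.9, 65.1]
ee_rot: [[0.043, 0.999, -0.0], [0.999, -0.043, 0.0], [0.0, -0.0, -1.0]]
wrist_force: [-0.8, 0.3, 1.2]
opening: 0.001
```

Request:
send_rows(
  commands=[
    [[0.0,0,0,-0.0008,0],[0.0,0,0,-0.0016,0],[0.0,0,0,-0.002,0],[0.0,0,0,-0.002,0]],
  ],
)

```text
t: 15.53
tcp_pos: [443.3, -16.9, 64.6]
ee_rot: [[0.043, 0.999, 0.002], [0.999, -0.043, -0.0], [-0.0, 0.002, -1.0]]
wrist_force: [-5.0, 1.8, 24.3]
opening: -0.005
```

Request:
send_rows(
  commands=[
    [[0.0,0,0,0.01,0],[0.0,0,0,0.04,0],[0.0,0,0,0.08,0],[0.03,0,0.01,0.115,0],[0.045,0.001,0.035,0.135,0],[0.045,0.001,0.06,0.135,0],[0.045,0.001,0.075,0.135,0],[0.045,0.001,0.075,0.135,0],[0.045,0.001,0.075,0.135,0],[0.045,0.001,0.075,0.135,0]],
  ],
)

```text
t: 16.37
tcp_pos: [443.5, 57.6, 197.6]
ee_rot: [[0.043, 0.999, -0.0], [0.999, -0.043, -0.0], [-0.001, -0.0, -1.0]]
wrist_force: [-0.1, 0.3, -0.3]
opening: 0.526
```

Run:
```python
from h import *
import pickle
s=env.get_state();print(s['t'],s['tcp_pos'],np.degrees(np.arctan2(s['ee_rot'][1,1],s['ee_rot'][0,1])))
p,d,c=snap('wrist','w11.png'); pickle.dump((p,d,c),open('w11.pkl','wb'))
g=cv2.cvtColor(p,cv2.COLOR_BGR2GRAY)
print(proj(c,[447,111,109]),proj(c,[443,2,109]))
```

```text
16.3667 [443.53924146  57.59802341 197.64780529] -2.4429925648971635
(np.float64(319.9478404903094), np.float64(134.0175148663061)) (np.float64(320.49117962027833), np.float64(265.0714215610842))
```

View pics/w11.png

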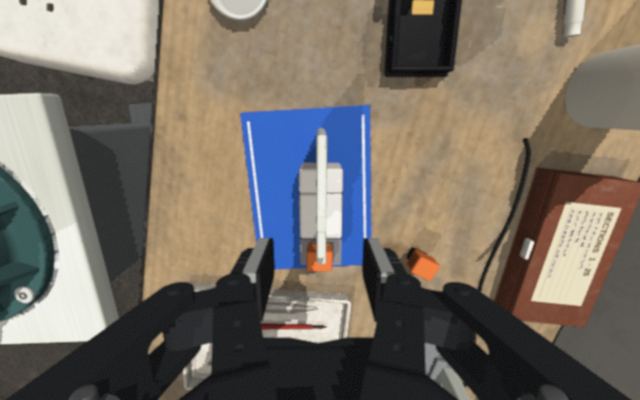

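Run:
```python
from h import *
import pickle
p,d,c=pickle.load(open('w11.pkl','rb'))
g=cv2.cvtColor(p,cv2.COLOR_BGR2GRAY)
for v in [140,150,240]: print(v,g[v,306:338].tolist())
print(g[122:138,321].tolist(), g[256:272,321].tolist())
def ctr(v,lo,hi):
    r=g[v].astype(float); pk=np.max(r[lo:hi]); 
    L=(pk+r[312])/2; R=(pk+r[331])/2
    i=[k for k in range(lo-1,hi) if r[k]<L<=r[k+1]][0]; a=i+(L-r[i])/(r[i+1]-r[i])
    j=[k for k in range(lo,hi+1) if r[k]>=R>r[k+1]][-1]; b=j+(r[j]-R)/(r[j]-r[j+1]); return (a+b)/2
u1=ctr(145,313,331); print(u1)
```

```text
140 [101, 100, 100, 100, 101, 98, 89, 76, 69, 75, 114, 164, 205, 228, 235, 237, 238, 236, 228, 205, 168, 124, 96, 88, 87, 89, 88, 89, 89, 89, 89, 89]
150 [100, 94, 88, 77, 66, 58, 52, 50, 50, 66, 111, 167, 208, 229, 234, 236, 237, 236, 232, 216, 173, 127, 93, 88, 88, 85, 90, 89, 89, 89, 87, 89]
240 [87, 88, 85, 84, 78, 75, 71, 69, 70, 81, 120, 172, 214, 231, 234, 236, 235, 232, 220, 185, 143, 119, 116, 116, 117, 115, 117, 118, 117, 118, 119, 120]
[100, 99, 98, 96, 99, 113, 136, 151, 155, 154, 157, 161, 179, 211, 230, 235] [231, 213, 178, 159, 158, 163, 165, 163, 159, 157, 154, 156, 154, 152, 148, 139]
321.4482229047828
```

Run:
```python
from h import *
import pickle
p,d,c=pickle.load(open('w11.pkl','rb'))
cv2.imwrite('pics/w11c.png',cv2.resize(p[110:290,270:370],None,fx=3.3,fy=3.3,interpolation=cv2.INTER_CUBIC))
a,b=plane(c,321.45,140,109),plane(c,320.9,240,109);u=(a-b)/np.linalg.norm(a-b);print(a,b,np.degrees(np.arctan2(u[1],u[0]))-90)
e=plane(c,321.5,134.6,109);print(e, e-72*u, e-19*u)
print(pts(c,d)[236:272:4,321].round(1).tolist())
```

```text
[447.94885659 106.54014928 109.        ] [444.26987747  25.0343592  109.        ] -2.5844421178284307
[448.14384303 110.52281973 109.        ] [444.89723849  38.59605449 109.        ] [447.28710016  91.54214557 109.        ]
[[444.5, 28.3, 108.4], [444.4, 25.3, 109.5], [444.2, 21.3, 108.6], [444.1, 18.0, 109.4], [443.9, 14.3, 109.3], [443.8, 10.8, 109.7], [443.6, 6.6, 108.7], [443.5, 2.8, 108.7], [442.8, -25.1, 65.4]]
```

View pics/w11c.png

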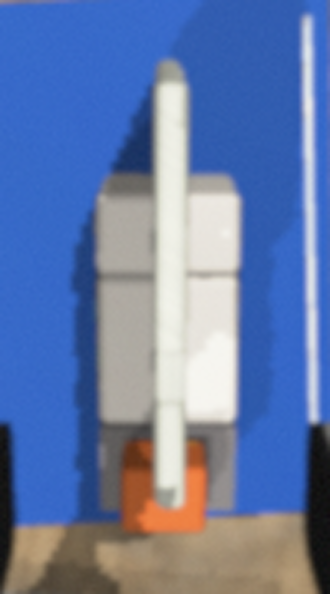

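Request:
send_rows(
  commands=[
    [[0.045,0.005,-0.01,0.02,0],[0.045,0.015,-0.035,0.04,0],[0.045,0.03,-0.065,0.06,0],[0.045,0.045,-0.1,0.065,0],[0.045,0.06,-0.135,0.065,0],[0.045,0.075,-0.165,0.065,0],[0.045,0.09,-0.195,0.065,0],[0.045,0.1,-0.22,0.065,0],[0.045,0.108,-0.233,0.065,0],[0.045,0.11,-0.235,0.065,0]],
  ],
)

```text
t: 17.25
tcp_pos: [554.5, -180.3, 262.1]
ee_rot: [[0.047, 0.999, -0.0], [0.999, -0.047, -0.001], [-0.001, -0.0, -1.0]]
wrist_force: [0.5, 0.6, 0.3]
opening: 0.526
```

Request:
send_rows(
  commands=[
    [[0.045,0,0,0,0],[0.045,0,0,0,0],[0.045,0,0,0,0],[0.045,0,0,0,0]],
  ],
)

```text
t: 17.58
tcp_pos: [553.1, -175.6, 262.8]
ee_rot: [[0.042, 0.999, -0.001], [0.999, -0.042, 0.0], [0.0, -0.001, -1.0]]
wrist_force: [-0.2, -0.1, -0.5]
opening: 0.527
```

Run:
```python
from h import *
import pickle
s=env.get_state();print(s['t'],s['tcp_pos'],np.degrees(np.arctan2(s['ee_rot'][1,1],s['ee_rot'][0,1])))
p,d,c=snap('wrist','w12.png'); pickle.dump((p,d,c),open('w12.pkl','wb'))
cv2.imwrite('pics/w12c.png',cv2.resize(p[40:320,170:470],None,fx=2,fy=2,interpolation=cv2.INTER_CUBIC))
```

```text
17.5833 [ 553.14924338 -175.59014091  262.84351263] -2.3996368109032646
```

View pics/w12c.png

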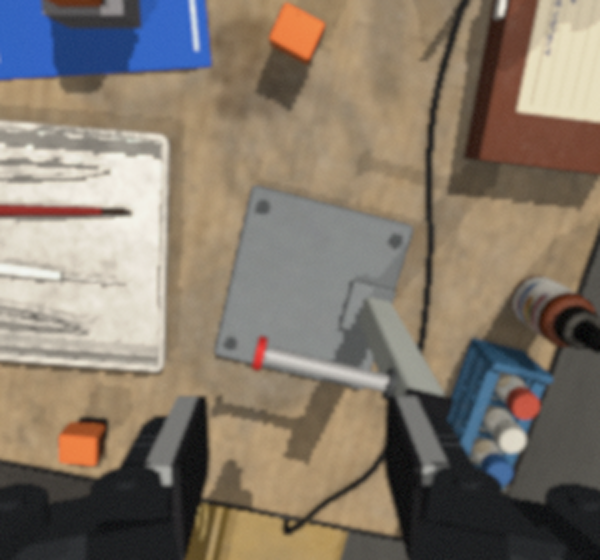

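Run:
```python
from h import *
import pickle
p,d,c=pickle.load(open('w12.pkl','rb'))
g=cv2.cvtColor(p,cv2.COLOR_BGR2GRAY); 
for u in [308,315,325,335,345,352,358,362]: print(u,'208:',g[208:240,u].tolist())
hsv=cv2.cvtColor(p,cv2.COLOR_BGR2HSV)
m=(cv2.inRange(hsv,(0,140,90),(7,255,255))|cv2.inRange(hsv,(172,140,90),(180,255,255)))
m[:200]=0;m[240:]=0;m[:,:285]=0;m[:,320:]=0
ys,xs=np.nonzero(m);print(xs.min(),xs.max(),ys.min(),ys.max(),xs.mean(),ys.mean(),cv2.minAreaRect(np.stack([xs,ys],1).astype(np.float32)))
print(plane(c,xs.mean(),ys.mean(),150))
P=pts(c,d)
print([(u,P[int(217+(u-302)*.235),u].round(1).tolist()) for u in range(296,372,5)])
```

```text
308 208: [138, 138, 138, 139, 137, 132, 137, 153, 177, 197, 207, 198, 184, 165, 144, 121, 105, 101, 115, 128, 134, 135, 133, 135, 132, 131, 131, 131, 132, 132, 128, 128]
315 208: [137, 138, 138, 140, 139, 139, 138, 137, 142, 162, 183, 203, 205, 193, 178, 158, 136, 117, 100, 96, 108, 125, 130, 130, 131, 130, 132, 131, 131, 133, 132, 130]
325 208: [139, 142, 142, 139, 140, 141, 139, 139, 139, 134, 138, 153, 174, 194, 206, 198, 183, 166, 144, 123, 107, 106, 120, 136, 137, 137, 135, 132, 123, 115, 112, 104]
335 208: [139, 137, 139, 138, 139, 140, 140, 139, 138, 139, 139, 128, 126, 143, 165, 187, 203, 203, 190, 174, 150, 120, 91, 86, 86, 87, 86, 89, 87, 91, 89, 90]
345 208: [87, 85, 86, 83, 85, 86, 86, 86, 87, 85, 84, 86, 85, 88, 102, 126, 156, 180, 198, 204, 194, 179, 160, 135, 111, 101, 114, 134, 147, 148, 150, 147]
352 208: [87, 87, 87, 87, 88, 88, 91, 95, 96, 97, 101, 111, 128, 133, 136, 136, 140, 148, 168, 186, 201, 202, 189, 173, 155, 134, 132, 142, 148, 148, 148, 144]
358 208: [93, 92, 93, 92, 92, 95, 93, 93, 95, 94, 94, 94, 93, 99, 105, 112, 121, 124, 133, 154, 177, 196, 200, 194,
[... 175 characters left out ...]
 66, 54, 60, 87]
296 302 209 224 299.3 216.81666666666666 ((299.2115478515625, 216.44232177734375), (4.118439197540283, 15.689291000366211), 11.309932708740234)
[ 535.27078136 -195.52190795  150.        ]
[(296, [519.8, -242.0, 10.1]), (301, [537.4, -192.2, 157.4]), (306, [541.4, -195.0, 152.8]), (311, [545.8, -196.7, 153.6]), (316, [550.1, -198.2, 152.8]), (321, [554.5, -199.4, 152.5]), (326, [558.9, -200.6, 152.2]), (331, [563.3, -201.7, 152.3]), (336, [567.7, -202.9, 152.3]), (341, [572.2, -204.9, 152.5]), (346, [576.5, -205.7, 153.4]), (351, [581.1, -207.2, 152.4]), (356, [585.5, -208.4, 152.2]), (361, [590.0, -209.5, 152.4]), (366, [593.8, -209.9, 156.6]), (371, [596.4, -206.5, 167.2])]
```

Run:
```python
from h import *
import pickle
p,d,c=pickle.load(open('w12.pkl','rb'))
a=plane(c,308,220.5,150);b=plane(c,358,232.5,150);u=(b-a)/np.linalg.norm(b-a);print(a,b,np.degrees(np.arctan2(u[1],u[0])))
# knob: red end face/extent; knob mask cols 296..302 -> boundary knob/pin at u~303
k=plane(c,303.3,219.3,150); print('knob start',k,'pin pt',k+25*u)
print('collar?',[p[int(220.5+(x-308)*.24)-2,x].tolist() for x in range(296,376,2)])
# base corners
hsv=cv2.cvtColor(p,cv2.COLOR_BGR2HSV); P=pts(c,d)
m=((P[...,2]>6)&(P[...,2]<14)&(P[...,0]>480)&(P[...,0]<650)&(P[...,1]<-60)&(P[...,1]>-280)&(hsv[...,1]<60)).astype(np.uint8)
m=cv2.morphologyEx(m,cv2.MORPH_OPEN,np.ones((3,3)))
N,l,st,ce=cv2.connectedComponentsWithStats(m);i=1+np.argmax(st[1:,4]);print(st[i])
cn=max(cv2.findContours((l==i).astype(np.uint8),0,2)[0],key=len); W=np.array([plane(c,*x[0],10)[:2] for x in cn],np.float32); print(cv2.minAreaRect(W))
```

```text
[ 542.85803053 -199.34461207  150.        ] [ 587.59595064 -212.82368698  150.        ] -16.767013593974074
knob start [ 538.71083798 -198.0255816   150.        ] pin pt [ 562.64798149 -205.23759659  150.        ]
collar? [[131, 131, 138], [73, 77, 208], [65, 69, 231], [148, 152, 202], [199, 203, 206], [201, 206, 209], [202, 206, 211], [199, 203, 207], [202, 207, 211], [197, 202, 207], [201, 207, 211], [198, 204, 207], [200, 206, 209], [197, 203, 206], [199, 204, 207], [197, 203, 206], [201, 206, 209], [200, 205, 209], [200, 205, 209], [199, 203, 206], [198, 204, 207], [199, 204, 208], [198, 204, 207], [196, 202, 206], [196, 202, 205], [196, 201, 205], [196, 202, 204], [197, 202, 205], [196, 201, 205], [198, 202, 207], [194, 200, 203], [194, 199, 203], [193, 199, 201], [179, 184, 188], [116, 118, 121], [88, 88, 87], [87, 91, 90], [89, 95, 94], [97, 104, 102], [78, 84, 84]]
[ 277  133   99   92 5747]
((560.7462158203125, -202.42483520507812), (118.97342681884766, 109.00149536132812), 73.37088775634766)
```

Request:
send_rows(
  commands=[
    [[0.045,-0.008,0.02,0,0],[0.045,-0.02,0.05,0,0],[0.045,-0.034,0.085,0,0],[0.045,-0.048,0.12,0,0],[0.045,-0.062,0.155,-0.01,0],[0.045,-0.076,0.19,-0.03,0],[0.045,-0.09,0.225,-0.06,0],[0.045,-0.1,0.25,-0.09,0],[0.045,-0.106,0.264,-0.11,0],[0.045,-0.106,0.264,-0.12,0]],
  ],
)

```text
t: 18.47
tcp_pos: [442.6, 90.4, 140.2]
ee_rot: [[0.04, 0.999, -0.006], [0.999, -0.04, 0.001], [0.001, -0.006, -1.0]]
wrist_force: [-0.3, 0.8, -0.3]
opening: 0.528
```

Request:
send_rows(
  commands=[
    [[0.045,0,0,0,-0.1],[0.045,0,0,0,-0.1],[0.045,0,0,0,-0.1],[0.045,0,0,0,-0.1]],
  ],
)

```text
t: 18.8
tcp_pos: [449.2, 86.7, 144.0]
ee_rot: [[0.046, 0.999, 0.003], [0.999, -0.046, 0.0], [0.0, 0.003, -1.0]]
wrist_force: [-0.7, 0.1, -0.3]
opening: 0.526
```

Run:
```python
from h import *
import pickle
s=env.get_state();print(s['t'],s['tcp_pos'],np.degrees(np.arctan2(s['ee_rot'][1,1],s['ee_rot'][0,1])))
p,d,c=snap('wrist','w13.png'); pickle.dump((p,d,c),open('w13.pkl','wb'))
cv2.imwrite('pics/w13c.png',cv2.resize(p[60:340,170:470],None,fx=2,fy=2,interpolation=cv2.INTER_CUBIC))
print(proj(c,[447.1,89,109]))
```

```text
18.8 [449.18971915  86.69286647 144.0248514 ] -2.611745981339412
(np.float64(314.9455038168587), np.float64(224.06972024165069))
```

View pics/w13c.png

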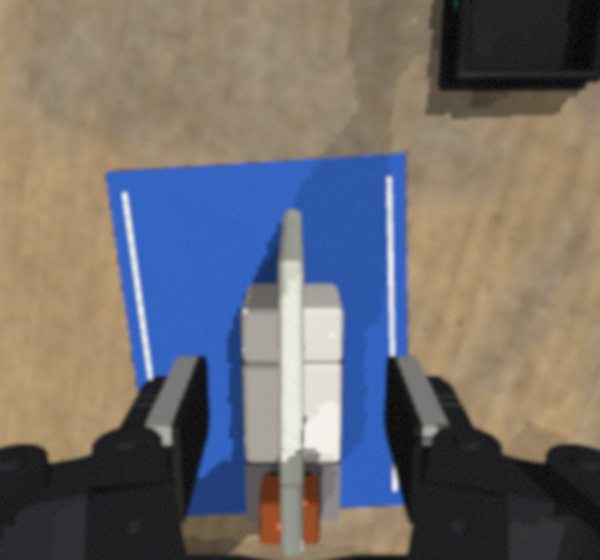

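Request:
send_rows(
  commands=[
    [[0.045,-0.001,0.0015,-0.01,0],[0.045,-0.001,0.0015,-0.02,0],[0.045,-0.001,0.0015,-0.02,0],[0.045,-0.001,0.0015,-0.02,0]],
  ],
)

```text
t: 19.18
tcp_pos: [447.0, 88.2, 123.1]
ee_rot: [[0.046, 0.999, -0.0], [0.999, -0.046, -0.0], [-0.0, -0.0, -1.0]]
wrist_force: [0.2, 0.3, 0.1]
opening: 0.526
```

Request:
send_rows(
  commands=[
    [[0.045,0,0.0005,-0.015,0.1],[0.045,0,0.0005,-0.03,0.1],[0.045,0,0.0005,-0.045,0.1],[0.045,0,0.0005,-0.051,0.1],[0.045,0,0.0005,-0.051,0.1],[0.045,0,0.0005,-0.051,0.1]],
  ],
)

```text
t: 19.68
tcp_pos: [447.1, 88.9, 72.2]
ee_rot: [[0.043, 0.999, 0.0], [0.999, -0.043, 0.0], [0.0, 0.0, -1.0]]
wrist_force: [-0.1, -0.3, -0.6]
opening: 0.525
```

Request:
send_rows(
  commands=[
    [[0.02,0,0,0,0],[0.01,0,0,0,0],[0.0,0,0,0,0],[0.0,0,0,0,0],[0.0,0,0,0,0],[0.0,0,0,0,0]],
  ],
  grip_force=115,
)

```text
t: 20.18
tcp_pos: [447.5, 89.1, 72.6]
ee_rot: [[0.043, 0.999, 0.002], [0.999, -0.043, 0.0], [0.0, 0.002, -1.0]]
wrist_force: [-0.6, -0.5, 6.1]
opening: 0.077
```

Gripped by the tab. Lift gently and check that it stays level.

Request:
send_rows(
  commands=[
    [[0.0,0,0,0.002,0],[0.0,0,0,0.006,0],[0.0,0,0,0.012,0],[0.0,0,0,0.02,0],[0.0,0,0,0.03,0],[0.0,0,0,0.04,0],[0.0,0,0,0.04,0]],
  ],
)

```text
t: 20.77
tcp_pos: [448.1, 89.2, 113.8]
ee_rot: [[0.043, 0.999, 0.003], [0.999, -0.043, 0.0], [0.0, 0.003, -1.0]]
wrist_force: [0.6, -0.1, -3.1]
opening: 0.079
```

Run:
```python
from h import *
import pickle
s=env.get_state();print(s['t'],s['tcp_pos'],s['wrist_force'],s['moment'])
p,d,c=snap('wrist','w14.png'); pickle.dump((p,d,c),open('w14.pkl','wb'))
p2,d2,c2=snap('scene','s14.png')
cv2.imwrite('pics/s14c.png',cv2.resize(p2[170:300,230:360],None,fx=4.5,fy=4.5,interpolation=cv2.INTER_CUBIC))
P=pts(c,d); print([(v,P[v,318].round(1).tolist()) for v in range(200,340,8)])
```

```text
20.7667 [448.05667779  89.15559684 113.77376238] [ 0.58675014 -0.1040413  -3.0905982 ] [ 0.21541332 -0.10615806 -0.02285076]
[(200, [448.7, 110.9, 92.1]), (208, [448.6, 110.6, 105.7]), (216, [448.6, 110.9, 119.1]), (224, [448.5, 110.9, 129.8]), (232, [448.4, 110.5, 138.0]), (240, [448.4, 110.8, 146.8]), (248, [448.3, 108.5, 149.2]), (256, [448.2, 105.4, 149.8]), (264, [448.0, 101.6, 149.2]), (272, [447.9, 98.5, 149.8]), (280, [447.7, 94.6, 149.2]), (288, [447.5, 90.5, 148.4]), (296, [447.4, 87.3, 149.3]), (304, [447.2, 84.0, 149.8]), (312, [447.1, 80.2, 149.8]), (320, [446.9, 76.2, 149.7]), (328, [446.7, 72.5, 149.9]), (336, [446.6, 68.1, 149.4])]
```

View pics/s14c.png

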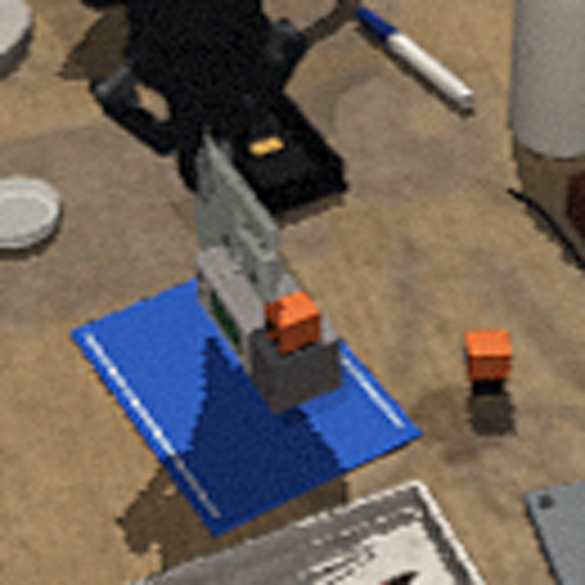

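View pics/w14.png

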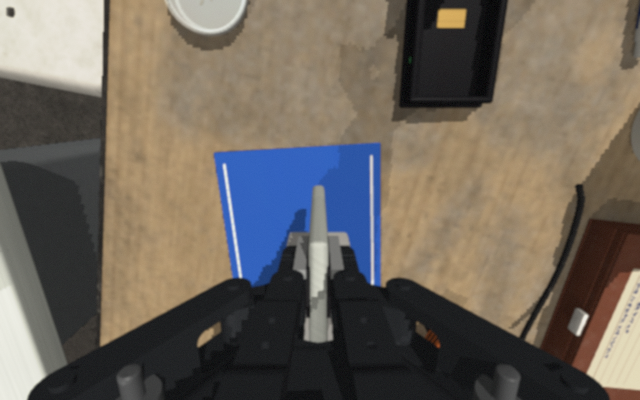

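Request:
send_rows(
  commands=[
    [[0.0,0.006,-0.006,0.012,-1],[0.0,0.02,-0.02,0.022,-3],[0.0,0.038,-0.04,0.026,-5],[0.0,0.057,-0.061,0.026,-7],[0.0,0.077,-0.083,0.026,-9],[0.0,0.097,-0.105,0.026,-11],[0.0,0.116,-0.126,0.026,-13],[0.0,0.132,-0.144,0.026,-14],[0.0,0.144,-0.157,0.026,-14.2],[0.0,0.149,-0.1625,0.026,-14.2]],
  ],
)

```text
t: 21.7
tcp_pos: [597.4, -75.6, 136.9]
ee_rot: [[0.288, 0.957, 0.001], [0.957, -0.288, -0.001], [-0.0, 0.001, -1.0]]
wrist_force: [0.4, 1.0, -3.0]
opening: 0.076
```

Request:
send_rows(
  commands=[
    [[0.0,0,0,0,0],[0.0,0,0,0,0],[0.0,0,0,0,0],[0.0,0,0,0,0],[0.0,0,0,0,0]],
  ],
)

```text
t: 22.12
tcp_pos: [594.8, -72.4, 137.8]
ee_rot: [[0.286, 0.958, -0.001], [0.958, -0.286, 0.0], [0.0, -0.001, -1.0]]
wrist_force: [-0.2, 0.2, -4.1]
opening: 0.077
```

Run:
```python
from h import *
import pickle
s=env.get_state();print(s['t'],s['tcp_pos'],s['wrist_force'],np.degrees(np.arctan2(s['ee_rot'][1,1],s['ee_rot'][0,1])))
p,d,c=snap('wrist','w15.png'); pickle.dump((p,d,c),open('w15.pkl','wb'))
p2,d2,c2=snap('scene','s15.png'); pickle.dump((p2,d2,c2),open('s15.pkl','wb'))
p3,d3,c3=snap('top','t15.png'); pickle.dump((p3,d3,c3),open('t15.pkl','wb'))
cv2.imwrite('pics/s15c.png',cv2.resize(p2[160:330,290:440],None,fx=4,fy=3.5,interpolation=cv2.INTER_CUBIC))
P=pts(c,d); print([(v,P[v,318].round(1).tolist()) for v in range(240,340,12)])
```

```text
22.1167 [594.84752733 -72.446919   137.77622767] [-0.15194447  0.18212955 -4.05516911] -16.616272665946752
[(240, [600.6, -51.9, 170.3]), (252, [599.5, -55.6, 173.1]), (264, [598.0, -60.7, 172.8]), (276, [596.6, -65.3, 173.5]), (288, [595.2, -69.9, 174.6]), (300, [593.3, -76.3, 172.8]), (312, [591.7, -81.5, 173.1]), (324, [590.2, -86.7, 173.7]), (336, [588.5, -92.3, 173.8])]
```

View pics/s15c.png

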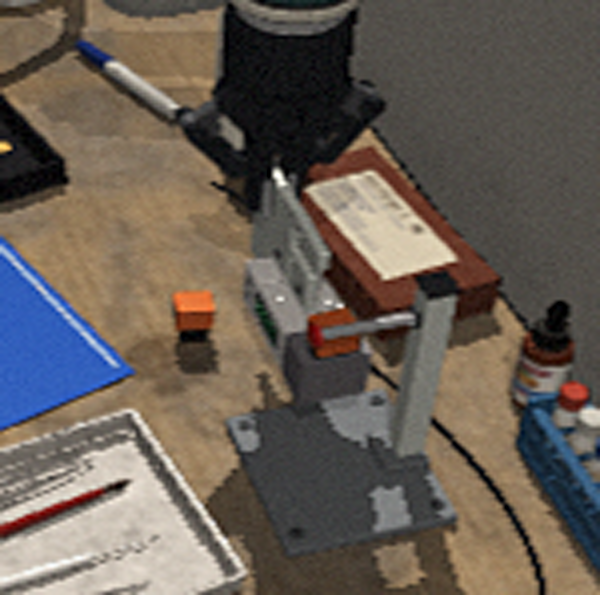

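View pics/w15.png

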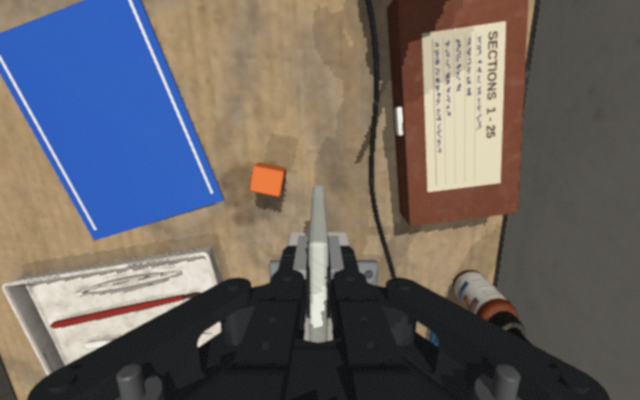

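Request:
send_rows(
  commands=[
    [[0.0,-0.001,-0.006,0.0005,0],[0.0,-0.003,-0.014,0.0005,0],[0.0,-0.005,-0.022,0.0005,0],[0.0,-0.007,-0.03,0.0005,0],[0.0,-0.008,-0.034,0.0005,0],[0.0,-0.008,-0.034,0.0005,0],[0.0,-0.008,-0.034,0.0005,0]],
  ],
)

```text
t: 22.85
tcp_pos: [587.6, -108.0, 138.2]
ee_rot: [[0.288, 0.958, -0.0], [0.958, -0.288, 0.0], [0.0, -0.0, -1.0]]
wrist_force: [0.3, -0.4, -2.7]
opening: 0.076
```

Run:
```python
from h import *
import pickle
s=env.get_state();print(s['t'],s['tcp_pos'],s['wrist_force'],np.degrees(np.arctan2(s['ee_rot'][1,1],s['ee_rot'][0,1])))
p2,d2,c2=snap('scene','s16.png'); pickle.dump((p2,d2,c2),open('s16.pkl','wb'))
p3,d3,c3=snap('top','t16.png'); pickle.dump((p3,d3,c3),open('t16.pkl','wb'))
cv2.imwrite('pics/s16c.png',cv2.resize(p2[190:290,330:430],None,fx=6,fy=6,interpolation=cv2.INTER_CUBIC))
cv2.imwrite('pics/t16c.png',cv2.resize(p3[140:240,340:460],None,fx=5,fy=5,interpolation=cv2.INTER_CUBIC))
```

```text
22.85 [ 587.5876844  -107.96126348  138.24010569] [ 0.33225264 -0.40848121 -2.66966728] -16.74291161706313
```

View pics/s16c.png

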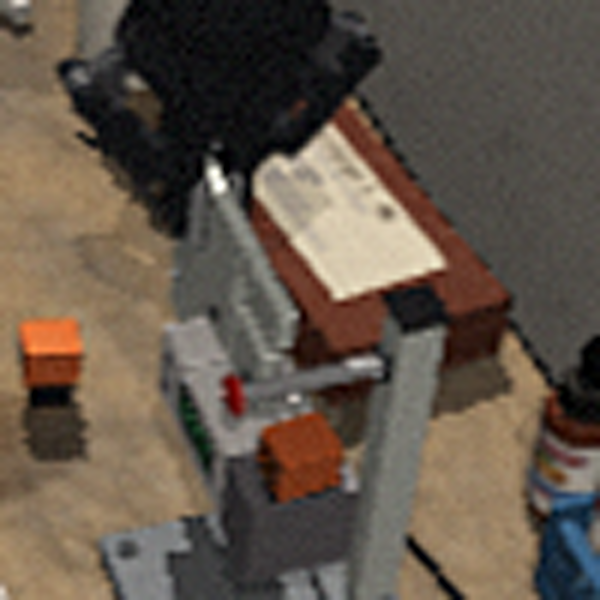

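View pics/t16c.png

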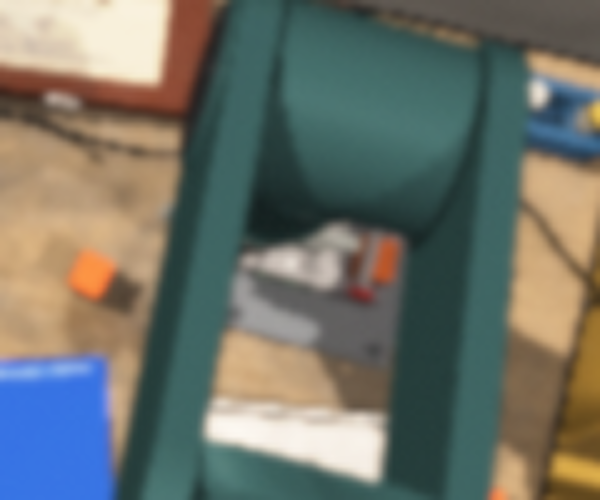

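Run:
```python
from h import *
import pickle
p,d,c=pickle.load(open('s16.pkl','rb')); P=pts(c,d)
def at(x,y):
    u=330+x/6; v=190+y/6; return P[int(round(v)),int(round(u))].round(1).tolist()
for n,q in [('pin',[(270,388),(300,382),(330,376),(360,370)]),('arm top',[(245,215),(260,240),(275,270),(290,310)]),('armface',[(292,330),(270,290)]),('lipface',[(270,345),(250,300),(285,365)]),('housing',[(200,370),(235,430)]),('plugtop',[(300,435)]),('post',[(415,310)])]: print(n,[at(*x) for x in q])
cv2.imwrite('pics/s16d.png',cv2.resize(p[215:265,358:402],None,fx=13,fy=12,interpolation=cv2.INTER_CUBIC))
```

```text
pin [[547.0, -201.6, 149.4], [560.3, -203.3, 146.7], [568.9, -209.8, 151.1], [582.0, -211.9, 148.9]]
arm top [[599.5, -119.0, 147.3], [575.9, -153.7, 173.6], [671.7, -63.2, 34.0], [562.2, -189.7, 172.4]]
armface [[564.0, -192.4, 164.2], [565.1, -175.3, 171.4]]
lipface [[564.6, -180.0, 143.3], [674.2, -46.7, -0.7], [589.4, -165.3, 106.6]]
housing [[556.7, -148.7, 106.5], [550.4, -180.9, 104.8]]
plugtop [[555.6, -211.6, 130.6]]
post [[599.9, -216.9, 175.6]]
```

View pics/s16d.png

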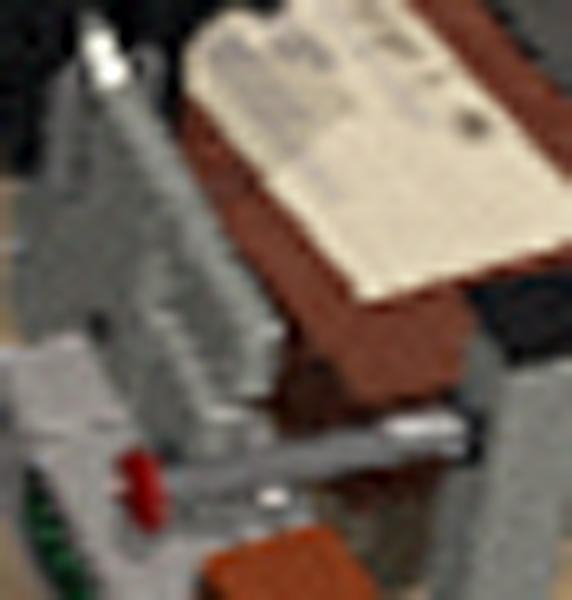

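Request:
send_rows(
  commands=[
    [[0.0,-0.001,-0.003,0,0],[0.0,-0.002,-0.0065,0,0],[0.0,-0.0032,-0.01,0,0],[0.0,-0.0043,-0.0135,0,0],[0.0,-0.0054,-0.017,0,0],[0.0,-0.0064,-0.02,0,0],[0.0,-0.0064,-0.02,0,0],[0.0,-0.0064,-0.02,0,0]],
  ],
)

```text
t: 23.62
tcp_pos: [581.3, -127.7, 138.3]
ee_rot: [[0.287, 0.958, -0.0], [0.958, -0.287, 0.0], [0.0, -0.0, -1.0]]
wrist_force: [0.5, 0.2, -3.4]
opening: 0.077
```

Run:
```python
from h import *
s=env.get_state();print(s['t'],s['tcp_pos'],s['wrist_force'],s['moment'])
p2,d2,c2=snap('scene','s17.png')
cv2.imwrite('pics/s17d.png',cv2.resize(p2[215:265,358:402],None,fx=13,fy=12,interpolation=cv2.INTER_CUBIC))
```

```text
23.6167 [ 581.25250051 -127.70582344  138.27582288] [ 0.46983738  0.21952727 -3.38652253] [ 0.15796113 -0.08025789  0.02346799]
```

View pics/s17d.png

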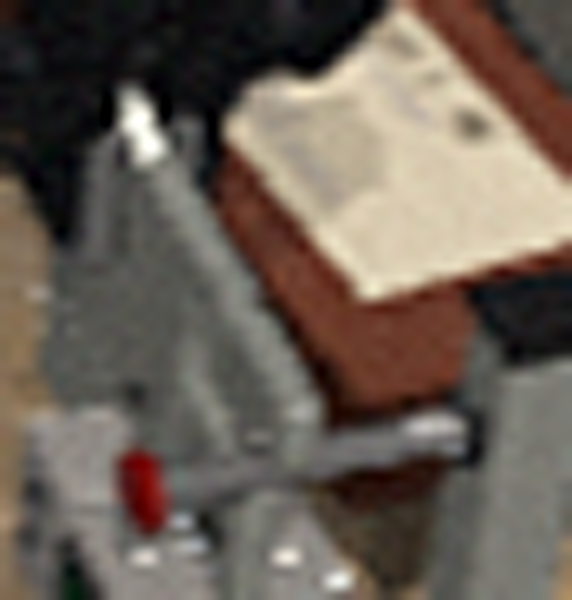

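Request:
send_rows(
  commands=[
    [[0.0,-0.001,-0.0035,0,0],[0.0,-0.0022,-0.007,0,0],[0.0,-0.0034,-0.0105,0,0],[0.0,-0.0045,-0.014,0,0],[0.0,-0.0056,-0.0175,0,0],[0.0,-0.0067,-0.021,0,0],[0.0,-0.0077,-0.024,0,0],[0.0,-0.0083,-0.026,0,0],[0.0,-0.0083,-0.026,0,0],[0.0,-0.0083,-0.026,0,0]],
  ],
)

```text
t: 24.5
tcp_pos: [573.0, -153.6, 138.3]
ee_rot: [[0.287, 0.958, -0.0], [0.958, -0.287, 0.0], [0.0, -0.0, -1.0]]
wrist_force: [-0.7, 1.0, -3.4]
opening: 0.079
```

Request:
send_rows(
  commands=[
    [[0.0,-0.0005,-0.0015,0,0],[0.0,-0.0008,-0.0027,0,0],[0.0,-0.0008,-0.0027,0,0],[0.0,-0.0008,-0.0027,0,0]],
  ],
)

```text
t: 24.83
tcp_pos: [572.5, -154.9, 138.3]
ee_rot: [[0.287, 0.958, 0.0], [0.958, -0.287, 0.002], [0.002, -0.0, -1.0]]
wrist_force: [1.9, 5.0, -3.5]
opening: 0.08
```

Request:
send_rows(
  commands=[
    [[0.0,-0.0003,-0.001,0,0],[0.0,-0.0006,-0.002,0,0],[0.0,-0.0006,-0.002,0,0]],
  ],
)

```text
t: 25.08
tcp_pos: [572.5, -155.1, 138.4]
ee_rot: [[0.288, 0.958, 0.001], [0.958, -0.288, 0.005], [0.005, -0.0, -1.0]]
wrist_force: [4.6, 11.4, -2.2]
opening: 0.079
```

Request:
send_rows(
  commands=[
    [[0.0,0.0008,0.0027,0,0],[0.0,0.0016,0.0054,0,0],[0.0,0.0016,0.0054,0,0],[0.0,0.0016,0.0054,0,0]],
  ],
)

```text
t: 25.42
tcp_pos: [573.2, -152.9, 138.3]
ee_rot: [[0.287, 0.958, -0.0], [0.958, -0.287, -0.0], [-0.0, -0.0, -1.0]]
wrist_force: [0.4, 0.3, -5.4]
opening: 0.078
```

Lower the plate onto the pin slowly.

Request:
send_rows(
  commands=[
    [[0.0,0,0,-0.0015,0],[0.0,0,0,-0.003,0],[0.0,0,0,-0.0045,0],[0.0,0,0,-0.006,0],[0.0,0,0,-0.007,0],[0.0,0,0,-0.007,0],[0.0,0,0,-0.007,0]],
  ],
)

```text
t: 26.0
tcp_pos: [573.1, -152.8, 131.1]
ee_rot: [[0.287, 0.958, -0.0], [0.958, -0.287, 0.0], [0.0, -0.0, -1.0]]
wrist_force: [0.2, -0.2, -5.4]
opening: 0.08
```

Run:
```python
from h import *
s=env.get_state();print(s['t'],s['tcp_pos'],s['wrist_force'],s['moment'])
p2,d2,c2=snap('scene','s18.png')
cv2.imwrite('pics/s18d.png',cv2.resize(p2[215:275,350:410],None,fx=10,fy=10,interpolation=cv2.INTER_CUBIC))
```

```text
26.0 [ 573.13734286 -152.78851122  131.14305094] [ 0.164358   -0.15520521 -5.37087433] [-0.14557788  0.04368466  0.03268393]
```

View pics/s18d.png

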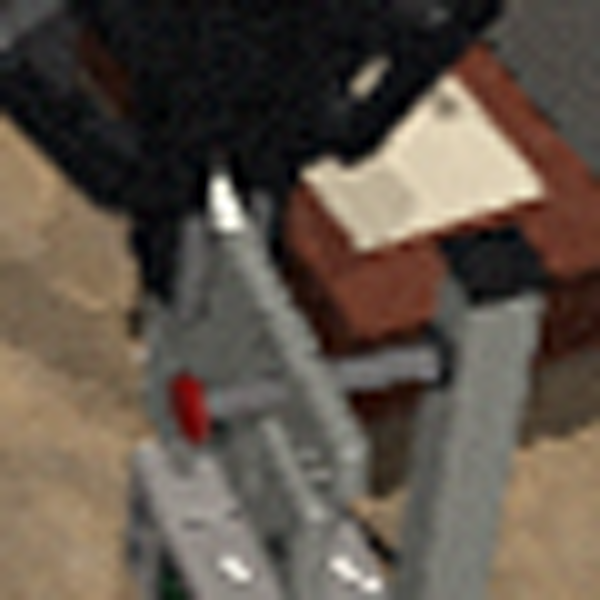

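Request:
send_rows(
  commands=[
    [[0.0,0,0,0,0],[0.0,0,0,0,0],[0.0,0,0,0,0]],
  ],
)

```text
t: 26.3
tcp_pos: [573.3, -152.8, 131.4]
ee_rot: [[0.287, 0.958, 0.0], [0.958, -0.287, -0.0], [-0.0, 0.0, -1.0]]
wrist_force: [-0.4, 0.3, -5.2]
opening: 0.077
```

Run:
```python
from h import *
s=env.get_state();print(s['t'],s['tcp_pos'],s['wrist_force'],s['moment'])
p,d,c=snap('wrist','w19.png')
P=pts(c,d); print([(v,P[v,318].round(1).tolist()) for v in range(240,340,8)])
s=env.get_state();print(s['t'],s['tcp_pos'],s['wrist_force'],s['moment'])
```

```text
26.3 [ 573.28632814 -152.77843826  131.37342995] [-0.40105445  0.31596741 -5.17970087] [-0.0947958   0.02874408 -0.03039087]
[(240, [579.1, -132.0, 164.5]), (248, [578.5, -134.0, 167.3]), (256, [577.3, -137.9, 166.0]), (264, [576.4, -140.9, 166.6]), (272, [575.5, -143.9, 167.1]), (280, [574.7, -146.5, 168.6]), (288, [573.4, -150.8, 167.1]), (296, [572.3, -154.4, 166.9]), (304, [571.3, -158.1, 166.8]), (312, [570.3, -161.4, 167.4]), (320, [569.0, -165.6, 166.7]), (328, [568.5, -167.4, 169.1]), (336, [566.9, -172.8, 167.2])]
26.35 [ 573.29322732 -152.76380094  131.3659524 ] [ 0.04091924 -0.83528739 -4.95095662] [-0.09837726  0.03540764 -0.0097043 ]
```

Run:
```python
from h import *
p2=cv2.imread('pics/s18.png')
cv2.imwrite('pics/s18e.png',cv2.resize(p2[120:320,270:450],None,fx=4,fy=3,interpolation=cv2.INTER_CUBIC))
```

```text
(no output)
```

View pics/s18e.png

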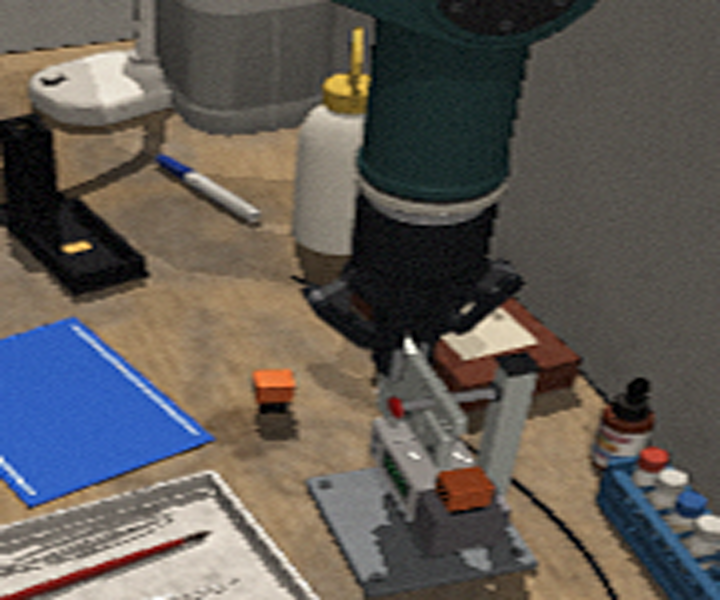

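View pics/w19.png

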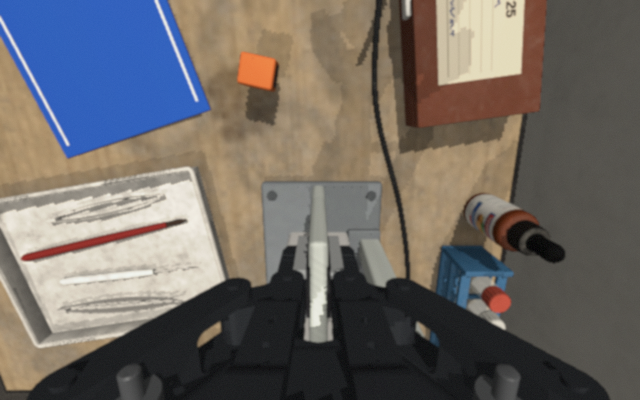

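Request:
send_rows(
  commands=[
    [[0.0,0,0,-0.0005,0],[0.0,0,0,-0.001,0],[0.0,0,0,-0.001,0]],
  ],
)

```text
t: 26.6
tcp_pos: [573.6, -152.8, 130.6]
ee_rot: [[0.287, 0.958, 0.001], [0.958, -0.287, -0.0], [0.0, 0.001, -1.0]]
wrist_force: [0.8, 0.8, -0.9]
opening: 0.08
```

Run:
```python
from h import *
s=env.get_state();print(s['t'],s['tcp_pos'],s['wrist_force'],s['moment'])
```

```text
26.6 [ 573.59691792 -152.82707393  130.57041475] [ 0.83848642  0.75798331 -0.91618631] [ 0.07491252 -0.04213216  0.00179647]
```

Request:
send_rows(
  commands=[
    [[0.0,0,0,-0.0004,0],[0.0,0,0,-0.0008,0],[0.0,0,0,-0.0008,0]],
  ],
)

```text
t: 26.85
tcp_pos: [573.7, -153.0, 130.2]
ee_rot: [[0.287, 0.958, 0.001], [0.958, -0.287, -0.001], [-0.0, 0.001, -1.0]]
wrist_force: [-0.4, 0.8, 5.1]
opening: 0.075
```

Run:
```python
from h import *
s=env.get_state();print(s['t'],s['tcp_pos'],s['wrist_force'],s['moment'])
```

```text
26.85 [ 573.6754613  -152.98671848  130.16507535] [-0.42196764  0.83747534  5.0638676 ] [-0.13839652  0.22963071 -0.02337305]
```

Request:
send_rows(
  commands=[
    [[0.008,0,0,0.0003,0],[0.012,0,0,0.0003,0],[0.014,0,0,0.0003,0],[0.014,0,0,0.0003,0],[0.014,0,0,0.0003,0],[0.014,0,0,0.0003,0],[0.02,0,0,0.0003,0]],
  ],
)

```text
t: 27.43
tcp_pos: [573.2, -152.7, 129.7]
ee_rot: [[0.287, 0.958, -0.0], [0.958, -0.287, 0.0], [0.0, -0.0, -1.0]]
wrist_force: [-0.1, 0.0, 0.8]
opening: 0.234
```

Run:
```python
from h import *
s=env.get_state();print(s['t'],s['tcp_pos'],s['wrist_force'],s['moment'],s['opening'])
p2,d2,c2=snap('scene','s20.png')
cv2.imwrite('pics/s20d.png',cv2.resize(p2[205:285,345:415],None,fx=9,fy=7.5,interpolation=cv2.INTER_CUBIC))
p,d,c=snap('wrist','w20.png')
P=pts(c,d); print([(v,P[v,318].round(1).tolist()) for v in range(240,340,8)])
```

```text
27.4333 [ 573.17304354 -152.74237155  129.65373861] [-0.11658448  0.01572252  0.8114588 ] [-0.02383401 -0.02765621  0.02383104] 0.23442842686349855
[(240, [578.9, -132.2, 162.3]), (248, [578.1, -134.9, 163.6]), (256, [577.1, -138.2, 163.6]), (264, [576.1, -141.7, 163.2]), (272, [575.2, -144.7, 164.1]), (280, [574.1, -148.2, 164.0]), (288, [573.1, -151.7, 163.9]), (296, [572.0, -155.2, 164.0]), (304, [570.9, -159.1, 163.7]), (312, [570.0, -161.8, 165.0]), (320, [569.0, -165.4, 165.3]), (328, [567.8, -169.4, 165.0]), (336, [566.6, -173.2, 165.0])]
```

View pics/s20d.png

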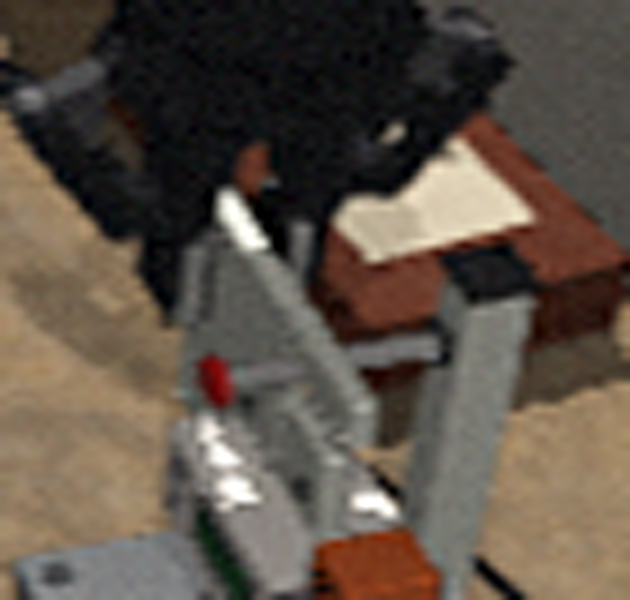

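View pics/w20.png

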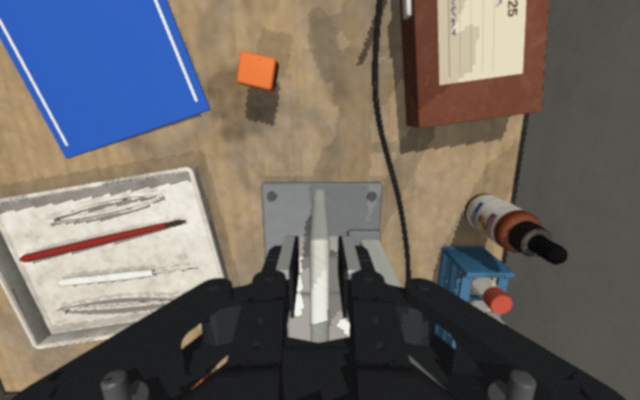

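Request:
send_rows(
  commands=[
    [[0.03,0,0,0,0],[0.04,0,0,0,0],[0.04,0,0,0,0],[0.04,0,0,0.01,0],[0.04,0,0,0.025,0],[0.04,0,0,0.045,0],[0.04,0,0,0.07,0],[0.04,0,0,0.09,0],[0.04,0,0,0.09,0]],
  ],
)

```text
t: 28.28
tcp_pos: [576.0, -153.8, 225.1]
ee_rot: [[0.287, 0.958, 0.008], [0.958, -0.287, -0.003], [-0.001, 0.008, -1.0]]
wrist_force: [0.6, -0.8, 0.4]
opening: 0.469
```

Run:
```python
from h import *
import pickle
s=env.get_state();print(s['t'],s['tcp_pos'],s['wrist_force'],s['opening'])
p2,d2,c2=snap('scene','s21.png')
cv2.imwrite('pics/s21d.png',cv2.resize(p2[205:295,340:420],None,fx=8,fy=6.6,interpolation=cv2.INTER_CUBIC))
p,d,c=snap('wrist','w21.png'); pickle.dump((p,d,c),open('w21.pkl','wb'))
P=pts(c,d); print([(v,P[v,319].round(1).tolist()) for v in range(160,310,10)])
```

```text
28.2833 [ 576.01255426 -153.80949944  225.1363606 ] [ 0.56895002 -0.82560404  0.44692362] 0.4687987372446838
[(160, [581.2, -141.8, -0.2]), (170, [581.0, -139.5, 75.8]), (180, [581.9, -134.2, 144.1]), (190, [580.8, -137.0, 162.1]), (200, [578.8, -143.9, 162.3]), (210, [576.6, -151.0, 162.3]), (220, [574.6, -157.8, 163.2]), (230, [572.4, -165.2, 163.1]), (240, [570.2, -172.5, 163.3]), (250, [568.0, -180.0, 163.5]), (260, [565.8, -187.1, 164.8]), (270, [563.4, -195.2, 164.3]), (280, [561.5, -201.5, 167.3]), (290, [559.0, -209.8, 166.9]), (300, [556.5, -218.3, 166.5])]
```

View pics/s21d.png

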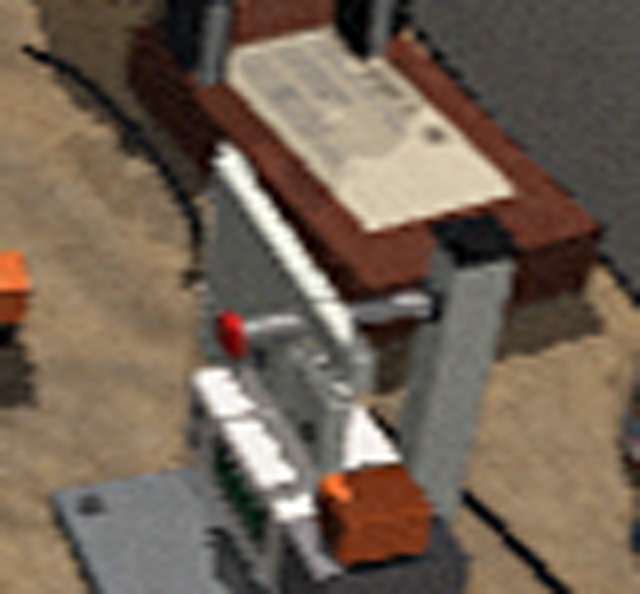

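View pics/w21.png

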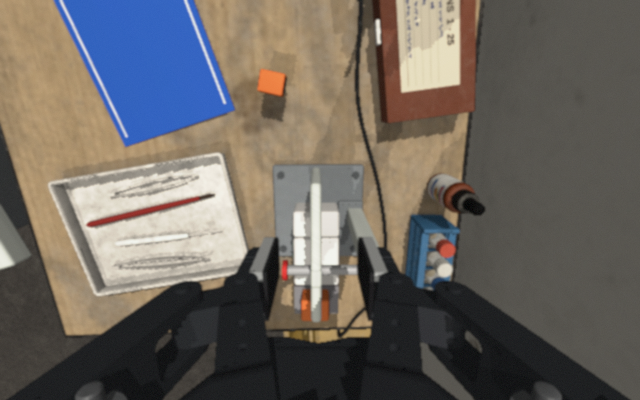

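Request:
send_rows(
  commands=[
    [[0.04,0,0,0,0],[0.04,0,0,0,0],[0.04,0,0,0,0],[0.04,0,0,0,0],[0.04,0,0,0,0],[0.04,0,0,0,0]],
  ],
)

```text
t: 28.88
tcp_pos: [573.0, -152.7, 219.3]
ee_rot: [[0.287, 0.958, -0.001], [0.958, -0.287, 0.0], [0.0, -0.001, -1.0]]
wrist_force: [0.4, -0.3, -0.2]
opening: 0.464
```

```bash
cat > tilt.py <<'E'
from h import *
import sys,pickle
s=env.get_state();print(s['t'],s['tcp_pos'])
p,d,c=snap('wrist',sys.argv[1]+'.png'); pickle.dump((p,d,c),open(sys.argv[1]+'.pkl','wb'))
P=pts(c,d); u0=np.array([.2875,.9578]); o=np.array([558,-203.9])
q=P.reshape(-1,3); r=q[:,:2]-o; y=r@u0; x=r@np.array([.9578,-.2875])
m=(np.abs(x)<3)&(q[:,2]>156)&(q[:,2]<176)&(y>-45)&(y<80)
q=q[m];y=y[m]; k=np.polyfit(y,q[:,2],1); 
print(len(q),'slope deg',np.degrees(np.arctan(k[0])),'z0',k[1],'y range',y.min(),y.max())
for a in range(-40,75,10):
    w=(y>=a)&(y<a+10); print(a,w.sum(),np.median(q[w,2]).round(1) if w.any() else '',end='; ')
E
python3 tilt.py w22; sleep 0; python3 tilt.py w23
```

```text
28.8833 [ 573.04344652 -152.68690748  219.29786381]
1207 slope deg -3.6522314634071327 z0 166.28834105393614 y range -32.91864597320487 75.24383331201354
-40 21 168.2; -30 95 167.8; -20 95 167.2; -10 99 166.5; 0 105 166.1; 10 103 165.4; 20 113 164.7; 30 123 164.2; 40 123 163.6; 50 123 163.0; 60 127 162.1; 70 80 161.3; 28.9333 [ 573.11701038 -152.72476593  219.44629527]
1172 slope deg -3.6471300573756706 z0 166.3279286266343 y range -32.707551175321704 75.5822197055334
-40 22 168.2; -30 93 167.9; -20 98 167.3; -10 98 166.5; 0 103 166.1; 10 99 165.3; 20 105 164.9; 30 109 164.1; 40 115 163.5; 50 127 162.9; 60 124 162.1; 70 79 161.6;
```

The logger hangs still, but tilted 3.65° with the tab low. The pin sits at the -y side of the notch, so I'll regrip the tab and shift the plate about 2.6 mm along -y.

Request:
send_rows(
  commands=[
    [[0.04,0,0,-0.02,0],[0.04,0,0,-0.045,0],[0.04,0,0,-0.065,0],[0.04,0,0,-0.08,0],[0.04,0,0,-0.09,0],[0.04,0,0,-0.09,0],[0.04,0,0,-0.09,0],[0.04,0,0,-0.09,0]],
  ],
)

```text
t: 29.65
tcp_pos: [574.1, -153.1, 130.8]
ee_rot: [[0.287, 0.958, 0.002], [0.958, -0.287, -0.001], [-0.0, 0.002, -1.0]]
wrist_force: [-0.0, -0.5, -0.5]
opening: 0.466
```

Request:
send_rows(
  commands=[
    [[0.025,0,0,0,0],[0.018,0,0,0,0],[0.012,0,0,0,0],[0.008,0,0,0,0],[0.004,0,0,0,0],[0.0,0,0,0,0],[0.0,0,0,0,0]],
  ],
  grip_force=100,
)

```text
t: 30.23
tcp_pos: [573.8, -153.0, 130.3]
ee_rot: [[0.287, 0.958, 0.001], [0.958, -0.287, -0.0], [-0.0, 0.001, -1.0]]
wrist_force: [0.6, -0.2, 4.5]
opening: 0.079
```

Run:
```python
from h import *
s=env.get_state();print(s['t'],s['tcp_pos'],s['wrist_force'],s['moment'],s['opening'])
```

```text
30.2333 [ 573.77166402 -152.96752837  130.32989022] [ 0.64011099 -0.15045964  4.48084688] [-0.20783237  0.05170955  0.03548266] 0.07883612419484644
```

Request:
send_rows(
  commands=[
    [[0.0,0,0,0.001,0],[0.0,0,0,0.002,0],[0.0,-0.0003,-0.001,0.002,0],[0.0,-0.0006,-0.002,0.002,0],[0.0,-0.0008,-0.0026,0.002,0],[0.0,-0.0008,-0.0026,0.002,0],[0.0,-0.0008,-0.0026,0.002,0]],
  ],
)

```text
t: 30.82
tcp_pos: [571.8, -154.4, 131.2]
ee_rot: [[0.287, 0.958, -0.001], [0.958, -0.287, 0.002], [0.001, -0.002, -1.0]]
wrist_force: [1.3, 5.0, -5.0]
opening: 0.075
```

Run:
```python
from h import *
s=env.get_state();print(s['t'],s['tcp_pos'],s['wrist_force'],s['moment'],s['opening'])
```

```text
30.8167 [ 571.82639934 -154.37254349  131.19347955] [ 1.2813062   4.9528829  -4.97067477] [ 1.02869243 -0.1754914  -0.06820423] 0.07539369255066117
```

Run:
```python
from h import *
import pickle
p,d,c=pickle.load(open('w22.pkl','rb'))
cv2.imwrite('pics/w22c.png',cv2.resize(p[165:345,260:380],None,fx=5,fy=3.33,interpolation=cv2.INTER_CUBIC))
print(proj(c,[558,-203.9,150]),proj(c,[572,-208.1,150]),proj(c,[579.6,-131.8,161.5]))
```

```text
(np.float64(318.73803148285896), np.float64(274.65758529261336)) (np.float64(337.3611411832561), np.float64(274.65690776002486)) (np.float64(318.86745722223066), np.float64(184.73443647446095))
```

View pics/w22c.png

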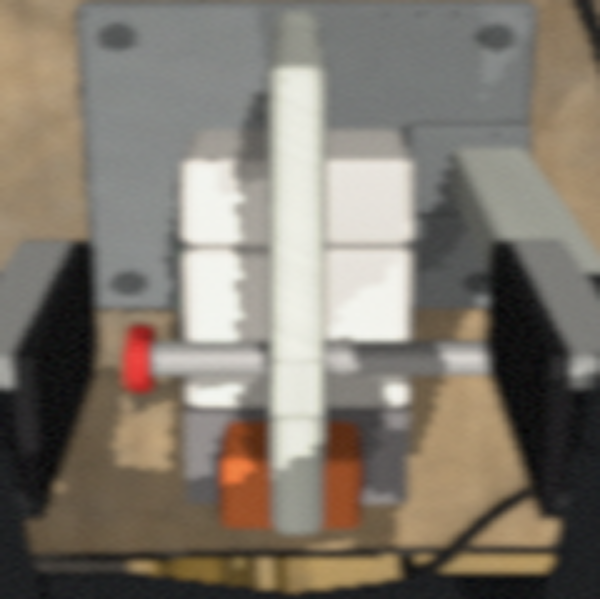

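Request:
send_rows(
  commands=[
    [[0.0,0.0002,0.0008,0,0],[0.0,0.0002,0.0008,0,0],[0.0,0.0002,0.0008,0,0]],
  ],
)

```text
t: 31.07
tcp_pos: [572.2, -154.4, 131.5]
ee_rot: [[0.287, 0.958, -0.001], [0.958, -0.287, 0.0], [-0.0, -0.001, -1.0]]
wrist_force: [0.2, 3.4, -3.9]
opening: 0.077
```

Run:
```python
from h import *
s=env.get_state();print(s['t'],s['tcp_pos'],s['wrist_force'],s['moment'],s['opening'])
```

```text
31.0667 [ 572.21890821 -154.40694652  131.50485894] [ 0.22117948  3.43091897 -3.91546257] [ 0.6708822   0.00612767 -0.04965054] 0.07685821504553235
```

Request:
send_rows(
  commands=[
    [[0.0,0.0001,0.0003,-0.0006,0],[0.0,0.0001,0.0003,-0.0012,0],[0.0,0.0001,0.0003,-0.0016,0],[0.0,0.0001,0.0003,-0.0016,0]],
  ],
)

```text
t: 31.4
tcp_pos: [573.0, -154.6, 130.7]
ee_rot: [[0.287, 0.958, 0.001], [0.958, -0.287, -0.001], [-0.0, 0.001, -1.0]]
wrist_force: [-0.1, 1.9, 0.7]
opening: 0.076
```

Run:
```python
from h import *
s=env.get_state();print(s['t'],s['tcp_pos'],s['wrist_force'],s['moment'],s['opening'])
```

```text
31.4 [ 573.04192989 -154.60687921  130.68480152] [-0.13878278  1.8573832   0.74511567] [ 0.30793215  0.15767579 -0.07605757] 0.07621204132635946
```

Seated near the inner wall; release and look.

Request:
send_rows(
  commands=[
    [[0.01,0,0,0,0],[0.014,0,0,0,0],[0.02,0,0,0,0],[0.04,0,0,0,0],[0.04,0,0,0,0],[0.04,0,0,0.01,0],[0.04,0,0,0.03,0],[0.04,0,0,0.06,0],[0.04,0,0,0.085,0],[0.04,0,0,0.09,0]],
  ],
)

```text
t: 32.23
tcp_pos: [575.4, -155.3, 225.6]
ee_rot: [[0.287, 0.958, 0.007], [0.958, -0.287, -0.003], [-0.001, 0.008, -1.0]]
wrist_force: [0.7, -1.3, 0.6]
opening: 0.47
```

Request:
send_rows(
  commands=[
    [[0.04,0,0,0,0],[0.04,0,0,0,0],[0.04,0,0,0,0],[0.04,0,0,0,0],[0.04,0,0,0,0]],
  ],
)

```text
t: 32.65
tcp_pos: [571.9, -154.0, 218.8]
ee_rot: [[0.287, 0.958, -0.002], [0.958, -0.287, 0.001], [0.0, -0.003, -1.0]]
wrist_force: [-0.6, 0.0, -0.6]
opening: 0.468
```

```bash
python3 tilt.py w24; python3 tilt.py w25
python3 - <<'E'
from h import *
p=cv2.imread('pics/w24.png')
cv2.imwrite('pics/w24c.png',cv2.resize(p[165:345,260:380],None,fx=5,fy=3.33,interpolation=cv2.INTER_CUBIC))
E
```

```text
32.65 [ 571.92477343 -153.97092837  218.83780371]
1235 slope deg -2.5982423280184577 z0 166.25662895571253 y range -34.448048111871934 73.45630579122817
-40 39 167.6; -30 95 167.3; -20 95 166.9; -10 100 166.4; 0 115 166.1; 10 117 165.6; 20 115 165.2; 30 122 164.8; 40 120 164.4; 50 126 164.0; 60 130 163.5; 70 61 162.3; 32.7 [ 572.11249432 -154.01608983  219.02327314]
1179 slope deg -2.5839121748079195 z0 166.2902966458283 y range -35.04902253839328 73.36327960132611
-40 38 167.4; -30 95 167.2; -20 96 166.8; -10 96 166.5; 0 100 166.1; 10 104 165.6; 20 103 165.3; 30 110 164.8; 40 124 164.4; 50 121 164.0; 60 130 163.6; 70 62 162.5;
```

View pics/w24c.png

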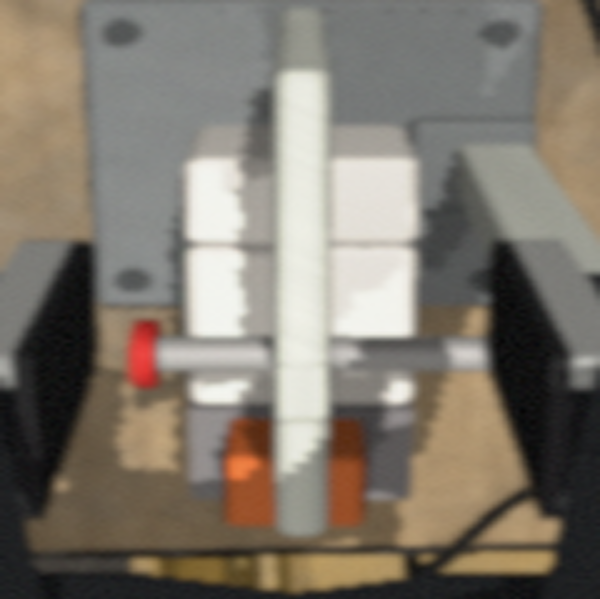

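Request:
send_rows(
  commands=[
    [[0.04,0,0,0,0],[0.04,0,0,0,0],[0.04,0,0,0,0],[0.04,0,0,0,0],[0.04,0,0,0,0],[0.04,0,0,0,0],[0.04,0,0,0,0],[0.04,0,0,0,0],[0.04,0,0,0,0],[0.04,0,0,0,0]],
  ],
)

```text
t: 33.58
tcp_pos: [572.7, -154.3, 220.2]
ee_rot: [[0.287, 0.958, -0.0], [0.958, -0.287, 0.0], [0.0, -0.0, -1.0]]
wrist_force: [-0.4, -0.2, 0.1]
opening: 0.47
```

```bash
python3 tilt.py w26
python3 - <<'E'
from h import *
import pickle
# depth slope bias: mat-standing plate in w11 along its axis; base plate slope in w26
p,d,c=pickle.load(open('w11.pkl','rb'));P=pts(c,d).reshape(-1,3)
o=np.array([445,39]);a=np.radians(87.5);u=np.array([np.cos(a),np.sin(a)]);n=np.array([u[1],-u[0]])
r=P[:,:2]-o;m=(abs(r@n)<3)&(P[:,2]>100)&(P[:,2]<118);k=np.polyfit((r@u)[m],P[m,2],1);print('bias standing',np.degrees(k[0]),m.sum())
for nm in ['w5','w1']:
    pass
p,d,c=pickle.load(open('w26.pkl','rb'));P=pts(c,d).reshape(-1,3)
o=np.array([558,-203.9]);u=np.array([.2875,.9578]);n=np.array([.9578,-.2875]);r=P[:,:2]-o;x=r@n;y=r@u
m=(P[:,2]>4)&(P[:,2]<16)&(abs(x)<50)&(abs(y)<58);k=np.linalg.lstsq(np.c_[x[m],y[m],np.ones(m.sum())],P[m,2],rcond=None)[0];print('base',np.degrees(k[:2]),k[2],m.sum())
m=(P[:,2]>92)&(P[:,2]<108)&(abs(x)>7)&(abs(x)<20)&(y>-35)&(y<30);k=np.linalg.lstsq(np.c_[x[m],y[m],np.ones(m.sum())],P[m,2],rcond=None)[0];print('housing top',np.degrees(k[:2]),k[2],m.sum())
m=(P[:,2]>-5)&(P[:,2]<4)&(abs(x)<150)&(abs(y)<250);k=np.linalg.lstsq(np.c_[x[m],y[m],np.ones(m.sum())],P[m,2],rcond=None)[0];print('table',np.degrees(k[:2]),m.sum())
E
```

```text
33.5833 [ 572.72863065 -154.26886576  220.18898566]
1130 slope deg -2.579143077126155 z0 166.29702738431712 y range -34.57444501475411 73.58027869118018
-40 39 167.5; -30 94 167.3; -20 90 166.8; -10 102 166.5; 0 100 166.2; 10 101 165.7; 20 100 165.3; 30 107 164.9; 40 108 164.5; 50 112 164.0; 60 121 163.3; 70 56 162.5; bias standing -0.2025409689415685 965
base [ 0.22709837 -0.03088657] 9.68322023998487 3802
housing top [ 0.14701726 -2.4521227 ] 100.26057403376414 1461
table [-0.24210965 -0.04372999] 48522
```

The hang is static, tilted 2.5° with the tab low and the pin at the notch's inner wall. I'll press the arm end down lightly with shut fingers, to see whether friction holds the tilt or it is the true balance.

Request:
send_rows(
  commands=[
    [[0.0,-0.004,-0.012,0,0],[0.0,-0.01,-0.035,0,0],[0.0,-0.017,-0.058,0,0],[0.0,-0.021,-0.071,0,0],[0.0,-0.022,-0.0745,-0.01,0],[0.0,-0.022,-0.0745,-0.025,0],[0.0,-0.022,-0.0745,-0.04,0],[0.0,-0.022,-0.0745,-0.045,0],[0.0,-0.022,-0.0745,-0.045,0],[0.0,-0.022,-0.0745,-0.045,0]],
  ],
  grip_force=30,
)

```text
t: 34.47
tcp_pos: [550.6, -228.3, 174.9]
ee_rot: [[0.287, 0.958, -0.001], [0.958, -0.287, 0.001], [0.0, -0.001, -1.0]]
wrist_force: [-0.5, -0.1, -0.4]
opening: -0.005
```

Run:
```python
from h import *
s=env.get_state();print(s['t'],s['tcp_pos'],s['wrist_force'],s['opening'])
p2,d2,c2=snap('scene','s27.png')
cv2.imwrite('pics/s27d.png',cv2.resize(p2[195:285,340:420],None,fx=8,fy=6.6,interpolation=cv2.INTER_CUBIC))
```

```text
34.4667 [ 550.63514899 -228.33741594  174.85362089] [-0.51545746 -0.06308447 -0.36393984] -0.005096321749725659
```

View pics/s27d.png

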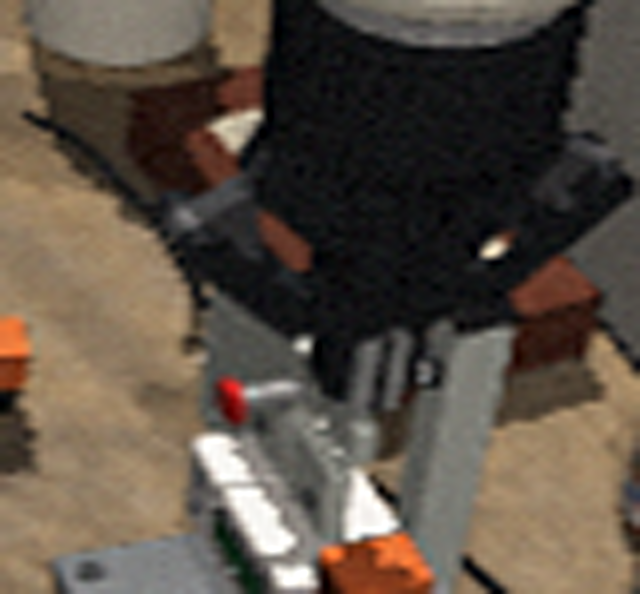

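Request:
send_rows(
  commands=[
    [[0.0,0,0,-0.002,0],[0.0,0,0,-0.004,0],[0.0,0,0,-0.006,0],[0.0,0,0,-0.007,0],[0.0,0,0,-0.008,0],[0.0,0,0,-0.008,0],[0.0,0,0,-0.008,0]],
  ],
)

```text
t: 35.1
tcp_pos: [550.7, -228.7, 167.1]
ee_rot: [[0.287, 0.958, -0.0], [0.958, -0.287, 0.0], [0.0, -0.0, -1.0]]
wrist_force: [-0.2, -0.5, -0.1]
opening: -0.001
```

```bash
python3 tilt.py w28;  python3 - <<'E'
from h import *
s=env.get_state();print(s['t'],s['tcp_pos'],s['wrist_force'])
E
```

```text
35.1 [ 550.6839008  -228.71054921  167.10693143]
2512 slope deg -1.0471205914535822 z0 166.60949671928742 y range -17.14323668661618 72.90501957746847
-40 0 ; -30 0 ; -20 209 166.6; -10 227 166.1; 0 237 166.2; 10 245 166.0; 20 252 165.9; 30 267 165.9; 40 314 165.8; 50 333 165.6; 60 345 165.6; 70 83 165.4; 35.15 [ 550.73643046 -228.73377849  167.18303058] [-0.37377652  0.10173607 -0.62296025]
```

Request:
send_rows(
  commands=[
    [[0.0,0,0,-0.0005,0],[0.0,0,0,-0.0005,0],[0.0,0,0,0.001,0],[0.0,0,0,0.003,0],[0.0,0,0,0.006,0],[0.0,0,0,0.015,0],[0.0,0,0,0.035,0],[0.0,0,0,0.06,0],[0.0,0.005,0.015,0.06,0],[0.0,0.005,0.015,0.06,0]],
  ],
)

```text
t: 35.98
tcp_pos: [557.4, -212.8, 229.8]
ee_rot: [[0.286, 0.958, 0.004], [0.958, -0.286, -0.001], [0.0, 0.004, -1.0]]
wrist_force: [0.1, -0.5, -0.2]
opening: 0.001
```

```bash
python3 tilt.py w29
```

```text
35.9833 [ 557.43401887 -212.84477236  229.83112527]
1265 slope deg -1.70204779454672 z0 166.18222873463492 y range -25.912815270528174 72.64948508094345
-40 0 ; -30 64 166.9; -20 108 166.7; -10 121 166.2; 0 123 166.1; 10 128 165.7; 20 130 165.4; 30 134 165.0; 40 136 164.8; 50 134 164.6; 60 143 164.3; 70 44 163.8;
```

Request:
send_rows(
  commands=[
    [[0.0,0.006,0.02,0.01,0],[0.0,0.016,0.052,0.01,0],[0.0,0.022,0.072,0.01,0],[0.0,0.022,0.0745,0.01,0],[0.0,0.022,0.0745,0.01,0],[0.0,0.022,0.0745,0.01,0],[0.0,0.022,0.0745,0.01,0],[0.0,0.022,0.0745,0.01,0],[0.0,0.022,0.0745,0.01,0]],
  ],
)

```text
t: 36.78
tcp_pos: [577.4, -140.2, 237.0]
ee_rot: [[0.288, 0.958, -0.0], [0.958, -0.288, -0.0], [-0.0, -0.0, -1.0]]
wrist_force: [1.4, 0.1, 1.1]
opening: -0.001
```

```bash
python3 tilt.py w30
```

```text
36.7833 [ 577.43288888 -140.24172862  237.04816882]
346 slope deg -2.4805195986148196 z0 166.23693468454763 y range -34.38208212408305 73.37204142959206
-40 30 167.1; -30 18 167.5; -20 0 ; -10 0 ; 0 0 ; 10 0 ; 20 0 ; 30 0 ; 40 44 164.4; 50 100 164.1; 60 105 163.7; 70 49 162.6;
```

Request:
send_rows(
  commands=[
    [[0.0,0,0.01,0.02,0],[0.0,0,0.04,0.04,0],[0.0,0,0.07,0.05,0],[0.0,0,0.08,0.05,0],[0.0,0,0.08,0.05,0],[0.0,0,0.08,0.05,0],[0.0,0,0.08,0.05,0]],
  ],
)

```text
t: 37.42
tcp_pos: [577.3, -60.3, 286.3]
ee_rot: [[0.287, 0.958, -0.002], [0.958, -0.287, -0.001], [-0.001, -0.001, -1.0]]
wrist_force: [-0.0, 0.2, -0.4]
opening: 0.003
```

```bash
python3 tilt.py w31
python3 - <<'E'
from h import *
p2,d2,c2=snap('scene','s31.png')
cv2.imwrite('pics/s31c.png',cv2.resize(p2[140:330,210:450],None,fx=3.3,fy=3.1,interpolation=cv2.INTER_CUBIC))
E
```

```text
37.4167 [577.28012045 -60.30883783 286.28461518]Traceback (most recent call last):
  File "tilt.py", line 8, in <module>
    q=q[m];y=y[m]; k=np.polyfit(y,q[:,2],1);
                     ~~~~~~~~~~^^^^^^^^^^^^
    raise TypeError("expected non-empty vector for x")
TypeError: expected non-empty vector for x
```

View pics/s31c.png

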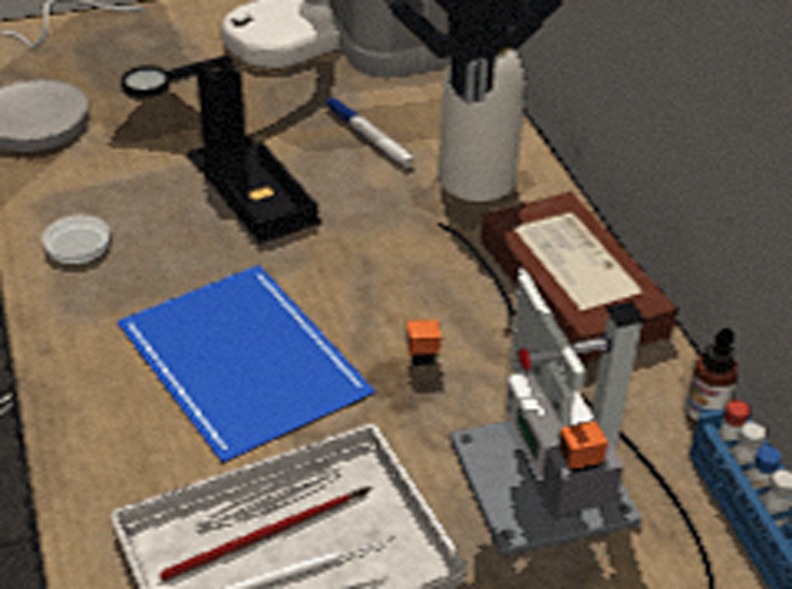

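Run:
```python
from h import *
print(env.hand_in())
```

```text
the job is handed in; nothing more can be done
None
```

I handed the job in at 37.4 s. The logger hangs on the pin with the plug in place, but it is not perfectly level.

- **Dock to mat:** I lifted the logger out by its arm and stood it upright on the mat, then let go.
- **Plug:** I took the leftmost plug and pushed it home. It stopped at the expected height with about 20 N. A second press with shut fingers met about 24 N with the head top near 65 mm, which is fully home.
- **Hanging:** I took the logger again by the tab, slid the slot over the pin until it touched the inner end, lowered it into the notch and let go.

**Level (disagreed):**
- It first hung still but tilted about 3.6° with the tab low, so I regripped it and moved it about 1.6 mm, bringing the pin to the notch's inner wall.
- It now hangs still at about 2.4° tab low. A light press on the arm end took out most of the tilt, but it settled back to about 2.4°. That makes it the real balance, and there is no room left to shift it.

**Other checks:**
- In the last scene picture the logger is hanging with the plug in and the gripper clear. The other things in view are where they started.
- A final depth check of the tilt found no points, because the plate was out of the wrist camera's view. The 2.4° is from 0.6 s earlier.
- While I lowered it the first time, the wrist force read about 2 N more downward than the logger's weight. I could not explain that, and it was gone once the logger was released.

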